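# Load the module test station and run the test

### The arm

A 7-joint arm with a two-finger parallel gripper is mounted at the origin on the work surface. World frame = base frame: x ahead of the robot, y to its left, z up, the work surface at z = 0. Lengths are in m, angles in rad, forces in N, time in s.
With the tool pointing down it reaches from about 0.4 to 0.9 m from the base axis. Payload 5.5 kg.
Tool frame: the origin (TCP) lies at the very end of the fingers, on their centre line; the grasp point (between the pads) lies 19 mm behind it; z points along the fingers, y is the direction in which the jaws open and shut (so a half turn about z gives the same grasp; the last joint's range is limited). The gripper opens to 92 mm and grips with 3 to 60 N. Pads are 19 mm wide; open, the fingers measure 130 mm over their backs; the gripper's body (75 mm by 190 mm) begins 47 mm behind the grasp point.
Start: joints at [-0.952, 0.501, -0.427, 1.55, 0.221, 1.138, -0.21], TCP at [0.226, 0.609, 0.227] pointing down, gripper open.
Joint ranges: [-2.88, 2.88], [-0.31, 2.03], [-1.54, 1.56], [0.2, 2.42], [-1.41, 4.55], [0.19, 2.02], [-2.57, 2.57]. Speed limits (rad/s): [2.57, 2.57, 3.14, 3.14, 3.14, 3.14, 3.14].

### API

Orientations are given as a unit quaternion [w, x, y, z].
In Python, from cell import robot gives the robot as it stands.
- The arm moves only by the tool jog_arm, never from a script. Its argument "motion" is a list of rows, each a list of 7 numbers: the shift along the tool's x, y, z in mm, then the turn, a rotation vector about the tool's x, y, z in rad, then the opening, from -1 (shut) to 1 (fully open), so that 0 is half open. A call has 1 to 5 rows; each row is the pose to reach, as a shift and turn from the pose measured when the call began, along the tool's axes at that moment; what a row does not reach only later rows make up. A row lasts 1/8 s, in which the tool goes at most 62.5 mm and 10.7 degrees, less where a joint would pass 70% of its speed; a pose out of reach is approached as far as the arm can. A call with a gripper value outside its range is refused whole. The fingers move at their own pace and stop on an object; "newtons" is the grip in N (left out, the last holds). Time passes only in rows, so rows that repeat a pose let the fingers close. It gives the time, the measured TCP pose, the force and the opening at its end, in the units of the state.
- robot.get_obs(): the state, without advancing time (a new reading comes with each control period).
- robot.grab_frame(name): name is "scene" or "top"; returns a dict with "frame" (480x640x3 uint8, red, green, blue), "range_z" (480x640 float32, m along the optical axis (not along the pixel's ray), 0 where there is no reading), "camera_matrix" (3x3 intrinsics, pixels), "rvec" (rotation vector, rad) and "tvec" (3), from world to camera coordinates, as OpenCV has them. Camera axes: x right, y down, z forward; pixel columns grow to the right and rows downward; lengths in m; the calibration is good to about 2 mm. A picture is of the moment at which its call begins.
- robot.job_done(): hands the job in, once; it reports no verdict.
Trained networks look in a picture, given as the dict that the camera call returned (one of the last four; its "shot" number tells which), for a name from the list of things; names that differ only in an ending like _2 or _b are one class to them, and where a whole thing is asked for, a point or a joint stands for the part that bears it (a point fixed in the world has none). Each returns a list of dicts, best first, with "confidence" (0 to 1); they miss things now and then, are a little off and sometimes report something else, mostly with a low value. They report only what shows in the picture. A call takes as long as a camera call.
- robot.regions_of(picture, query): "mask" (480x640 bool, what is visible of it) and "xy" ([column, row] in pixels, amid what is visible of it).
The state is a dict: "t": time; "joint_pos": joint angles; "qd": joint speeds; "joint_torque": joint torques, N m; "ee_pos": TCP position; "tcp_rot": TCP orientation; "wrist_force": force on the tool from outside, world axes, zero at the start; "ft_torque": the same for the moment, N m; "width": finger opening in m.
Only numpy, scipy, OpenCV 4.12 (cv2) and the standard library are available. Lean on these libraries where they do the work, as an engineer would, in place of code of your own. Each camera call takes 0.05 s, during which the arm holds its last target. There are 200 camera calls.

### The job

Wind the test station's tray fully out of its chamber by pushing round the spokes of the star wheel, set every purple module on the bench squarely into its own tray pocket, lid up, and wind the tray fully back in. Then run the test by pressing the keys all the way down one at a time, only while the tray is fully in, in this order: the round one, the square one, the long bar. Finally wind the tray fully out again with every module still seated in its pocket, ready for unloading, and leave the other things on the bench where they are.

Things in the scene. Friction and masses are not known exactly. Their poses are not given: they have to be found in the camera images.
- station: test station, fixed to the bench. Origin on the bench under its chamber; +y is the way the tray travels IN. Chamber x -75 to 75, y -90 to 102 mm, 106 mm high, clear roof, open at its -y end. Base plate 12 mm high runs to y = -340 mm. The star wheel stands at x = -150, y = 20 mm on a gearbox 95 mm high (x -190 to -90, y -30 to 70 mm)
- guard (a point): middle of the top front edge of the clear guard (grey cheeks) that roofs the chamber side of the star wheel, 168 mm above the bench; axes as the station's. The guard runs from here 110 mm to +x, 125 mm to each side in y and down to 106 mm above the bench, open towards -x: spokes can be pushed only on that open side
- wheel (a joint): star wheel angle, rad: 0 = tray fully out (stop), 4.2 = tray fully in (stop); grows counterclockwise seen from above, so on the open -x side spokes pushed towards the station's -y drive the tray in, and towards +y drive it out. 50 mm of tray per rad. Needs about 0.25 Nm (4 N at 70 mm from the axis); stays where left
- wheel_hub (a point): centre of the star wheel at spoke height, 138 mm above the bench; turns with the wheel, z up. Four spokes lie along its +x, +y, -x, -y: 12 mm steel bars out to a 20 mm ball centred 100 mm from the axis. Hub 52 mm in diameter, to 14 mm above this point, its 24 mm cap to 28 mm. Clear under the spokes down to 107 mm above the bench
- pocket1 (a point): centre of the floor of one tray pocket (farthest from the chamber). 22 mm above the bench. Pocket 60 mm (its x) by 50 mm (its y, along the tray's travel), walls 12 mm high, 4 mm thick; pitch 54 mm in y, so loaded modules stand 14 mm apart: hold a module by its two x faces, 50 mm apart, and set its x along the pocket's x, either way round. Moves with the tray; z up
- pocket2 (a point): centre of the floor of one tray pocket (middle). 22 mm above the bench. Pocket 60 mm (its x) by 50 mm (its y, along the tray's travel), walls 12 mm high, 4 mm thick; pitch 54 mm in y, so loaded modules stand 14 mm apart: hold a module by its two x faces, 50 mm apart, and set its x along the pocket's x, either way round. Moves with the tray; z up
- pocket3 (a point): centre of the floor of one tray pocket (nearest the chamber). 22 mm above the bench. Pocket 60 mm (its x) by 50 mm (its y, along the tray's travel), walls 12 mm high, 4 mm thick; pitch 54 mm in y, so loaded modules stand 14 mm apart: hold a module by its two x faces, 50 mm apart, and set its x along the pocket's x, either way round. Moves with the tray; z up
- module1: purple printed electronics module, a block 50 (its x) x 40 (its y) x 46 mm high with a pale lid on top, 100 to 210 g; origin at the centre of its underside, z up through the lid. May be absent in some starts (the modules present all lie on the bench at the start)
- module2: purple printed electronics module, a block 50 (its x) x 40 (its y) x 46 mm high with a pale lid on top, 100 to 210 g; origin at the centre of its underside, z up through the lid. May be absent in some starts (the modules present all lie on the bench at the start)
- module3: purple printed electronics module, a block 50 (its x) x 40 (its y) x 46 mm high with a pale lid on top, 100 to 210 g; origin at the centre of its underside, z up through the lid. May be absent in some starts (the modules present all lie on the bench at the start)
- key_round (a joint): travel of the round key: 0 up, 0.006 m fully down; springs back. About 1.2 N to start, 5 N fully down; counts as pressed beyond 0.004 m
- key_square (a joint): travel of the square key: 0 up, 0.006 m fully down; springs back. About 1.2 N to start, 5 N fully down; counts as pressed beyond 0.004 m
- key_bar (a joint): travel of the long bar key: 0 up, 0.006 m fully down; springs back. About 1.2 N to start, 5 N fully down; counts as pressed beyond 0.004 m
- key_round_top (a point): centre of the top face of the round white key (26 mm diameter), on a fixed grey pod 85 x 180 x 44 mm high. At rest the top is 60 mm above the bench, 12 mm above its collar; the three keys stand in a row at 50 mm pitch along the pod's long side (this point's y), in any order; x is across the pod; z up
- key_square_top (a point): centre of the top face of the square white key (22 x 22 mm), on a fixed grey pod 85 x 180 x 44 mm high. At rest the top is 60 mm above the bench, 12 mm above its collar; the three keys stand in a row at 50 mm pitch along the pod's long side (this point's y), in any order; x is across the pod; z up
- key_bar_top (a point): centre of the top face of the long bar key (white, 36 mm along x, 11 mm along y), on a fixed grey pod 85 x 180 x 44 mm high. At rest the top is 60 mm above the bench, 12 mm above its collar; the three keys stand in a row at 50 mm pitch along the pod's long side (this point's y), in any order; x is across the pod; z up
- heatsink: aluminium heat sink, 40 x 40 x 24 mm; a bystander, leave it. Origin at the centre of its underside
- tape_roll: roll of clear tape lying flat, 80 mm diameter, 22 mm high; a bystander, leave it. Origin at the centre of its underside
- carton: small cardboard box, 55 x 75 x 50 mm; a bystander, leave it. Origin at the centre of its underside
- screwdriver: orange-handled screwdriver lying along its x; a bystander, leave it. Origin at the centre of its underside
- spare_board: purple circuit board, 90 x 160 mm, about 16 mm high; a bystander, leave it. Origin at the centre of its underside
- jar: clear screw jar, 52 mm diameter, 60 mm high; a bystander, leave it. Origin at the centre of its underside

How it is judged:
On the way, in this order (a step that is already met when the one before it is completed fails the run):
1. the tray is wound fully out (value of joint wheel below 0.12 rad), for 0.2 s.
2. every module sits in a pocket of the wound-out tray, let go ((distance between module1 and pocket1 below 0.012 m or distance between module1 and pocket2 below 0.012 m or distance between module1 and pocket3 below 0.012 m) and angle between each of module1, module2, module3's own z axis and vertical below 0.12 rad and (distance between module2 and pocket1 below 0.012 m or distance between module2 and pocket2 below 0.012 m or distance between module2 and pocket3 below 0.012 m) and (distance between module3 and pocket1 below 0.012 m or distance between module3 and pocket2 below 0.012 m or distance between module3 and pocket3 below 0.012 m) and linear speed of each of module1, module2, module3 below 0.02 m/s and value of joint wheel below 0.12 rad and contact force between the fingers and module1 below 0.2 N and contact force between the fingers and module2 below 0.2 N and contact force between the fingers and module3 below 0.2 N), for 0.2 s.
3. the tray is wound fully in with the modules in it ((distance between module1 and pocket1 below 0.012 m or distance between module1 and pocket2 below 0.012 m or distance between module1 and pocket3 below 0.012 m) and angle between each of module1, module2, module3's own z axis and vertical below 0.12 rad and (distance between module2 and pocket1 below 0.012 m or distance between module2 and pocket2 below 0.012 m or distance between module2 and pocket3 below 0.012 m) and (distance between module3 and pocket1 below 0.012 m or distance between module3 and pocket2 below 0.012 m or distance between module3 and pocket3 below 0.012 m) and value of joint wheel above 4.08 rad), for 0.2 s.
4. the round key is pressed, alone (value of joint wheel above 4.08 rad and value of joint key_round above 0.004 m and value of joint each of key_square, key_bar below 0.002 m), for 0.1 s.
5. then the square key, alone (value of joint wheel above 4.08 rad and value of joint key_square above 0.004 m and value of joint each of key_round, key_bar below 0.002 m), for 0.1 s.
6. then the bar key, alone (value of joint wheel above 4.08 rad and value of joint key_bar above 0.004 m and value of joint each of key_round, key_square below 0.002 m), for 0.1 s.
7. the tray is wound fully out again (value of joint wheel below 0.12 rad), for 0.2 s.
At the end, for the whole second after the job is handed in: every module present stands upright (within 0.12 rad) in a pocket, its underside centre within 12 mm of the pocket's floor centre, at rest; the star wheel is within 0.12 rad of the tray-out stop; all keys are up again ((distance between module1 and pocket1 below 0.012 m or distance between module1 and pocket2 below 0.012 m or distance between module1 and pocket3 below 0.012 m) and angle between each of module1, module2, module3's own z axis and vertical below 0.12 rad and (distance between module2 and pocket1 below 0.012 m or distance between module2 and pocket2 below 0.012 m or distance between module2 and pocket3 below 0.012 m) and (distance between module3 and pocket1 below 0.012 m or distance between module3 and pocket2 below 0.012 m or distance between module3 and pocket3 below 0.012 m) and linear speed of each of module1, module2, module3 below 0.02 m/s and value of joint wheel below 0.12 rad and value of joint each of key_round, key_square, key_bar below 0.002 m); the robot touches nothing.
It fails at once if a key is pressed while the tray is not in (value of joint wheel below 4 rad and value of joint any of key_round, key_square, key_bar above 0.004 m).
It fails at once if a bystander is moved by more than 3 cm (distance of any of heatsink, tape_roll, carton, screwdriver, spare_board, jar from where it was at the start of the episode above 0.03 m).
Of module1, module2, module3 only 2 to 3 are there at a start; the rules pass over those that are not, and their reading is None.
At some moment in a run one of module1, module2, module3 may be knocked a few centimetres aside while the robot is not near it.
Once in a run the grip may slacken for a moment while it holds something.
It also fails if it takes over 210 s, if anything falls off the work surface, if the arm or the gripper's body presses on something with over 40 N, if the wrist force passes 120 N, or if a joint passes its speed limit or range.

## Working session

There is one attempt and no reset: what is moved stays moved. The work goes in short steps, Python scripts to look and compute and a tool call to move; the robot and the scene stay as the last step left them, time stands still between calls to the robot, and variables do not carry over. Pictures are saved under pics/ and viewed, about 12 in all and at most 16, crops included, and the job is handed in when it is done.

Besides the shell and the picture viewer there is one more tool, called after ">>>" by a JSON object that holds its "method" and its "body". jog_arm: Moves the arm, as the interface text tells. Its arguments: {"type":"object","properties":{"motion":{"type":"array","items":{"type":"array","items":{"type":"number"}}},"newtons":{"type":"number"}},"required":["motion"]}

```bash
ls; mkdir -p pics; cat > h.py <<'E'
import numpy as np, cv2
from scipy.spatial.transform import Rotation as R
from cell import robot
def cam(f):
    M=cv2.Rodrigues(np.array(f["rvec"],float))[0]; return np.array(f["camera_matrix"]),M,np.array(f["tvec"],float).ravel()
def proj(f,P):
    K,M,t=cam(f); c=M@np.asarray(P,float).reshape(-1,3).T+t[:,None]; p=K@c; return (p[:2]/p[2]).T
def cloud(f):
    K,M,t=cam(f); z=f["range_z"]; v,u=np.mgrid[:480,:640]
    c=np.stack([(u-K[0,2])/K[0,0]*z,(v-K[1,2])/K[1,1]*z,z],-1)
    w=(c-t)@M; w[z==0]=np.nan; return w
def save(f,n): cv2.imwrite("pics/"+n,cv2.cvtColor(f["frame"],cv2.COLOR_RGB2BGR))
def tool():
    o=robot.get_obs(); q=o["tcp_rot"]; return np.array(o["ee_pos"]),R.from_quat([q[1],q[2],q[3],q[0]])
def go(p,yaw=None):
    "tool shift mm and rotvec to reach world p with tool down, tool y-axis at yaw (mod pi)"
    p0,r0=tool(); s=r0.inv().apply(np.array(p)-p0)*1000; print("shift mm",s.round(1))
    if yaw is not None:
        for k in (0,np.pi):
            y=np.array([np.cos(yaw+k),np.sin(yaw+k),0]); z=np.array([0,0,-1.]); x=np.cross(y,z)
            print("rot",(r0.inv()*R.from_matrix(np.stack([x,y,z],1))).as_rotvec().round(3))
E
python3 - <<'E'
from h import *
o=robot.get_obs(); print({k:np.round(v,3) for k,v in o.items()})
for n in("scene","top"):
    f=robot.grab_frame(n); save(f,n+"0.png"); K,M,t=cam(f); print(n,K.round(0).tolist(),(-M.T@t).round(3),M.round(2).tolist())
    c=cloud(f)
    for q in["module1","heatsink","tape_roll","carton","screwdriver","spare_board","jar","station","wheel","key_round","key_square","key_bar"]:
        for d in robot.regions_of(f,q)[:4]:
            m=d["mask"]; w=c[m]; print(q,round(d["confidence"],2),np.round(d["xy"]),m.sum(),np.nanmedian(w,0).round(3),np.nanpercentile(w[:,2],95).round(3))
E
```

```text
pics
{'t': np.float64(0.0), 'joint_pos': array([-0.952,  0.502, -0.427,  1.551,  0.221,  1.138, -0.21 ]), 'qd': array([ 0.003, -0.001, -0.   ,  0.   , -0.001, -0.001,  0.001]), 'joint_torque': array([-0.0000e+00, -5.6660e+01, -5.8160e+00, -2.7911e+01, -6.9000e-02,
        3.0000e-02,  0.0000e+00]), 'ee_pos': array([0.226, 0.609, 0.226]), 'tcp_rot': array([-0.   ,  0.177,  0.984, -0.001]), 'wrist_force': array([-0.055,  0.395,  0.147]), 'ft_torque': array([-0.003,  0.012, -0.007]), 'width': np.float64(0.092)}
scene [[606.0, 0.0, 317.0], [0.0, 606.0, 230.0], [0.0, 0.0, 1.0]] [0.976 0.815 1.197] [[-0.89, 0.46, -0.01], [0.35, 0.66, -0.66], [-0.3, -0.59, -0.75]]
module1 0.88 [277. 171.] 407 [ 0.507 -0.356  0.038] 0.049
module1 0.84 [261. 219.] 491 [ 0.632 -0.202  0.039] 0.049
module1 0.66 [315. 199.] 447 [ 0.472 -0.207  0.037] 0.049
module1 0.48 [249. 187.] 252 [ 0.605 -0.347  0.02 ] 0.028
heatsink 0.8 [248. 187.] 241 [ 0.605 -0.346  0.02 ] 0.028
heatsink 0.35 [332. 148.] 599 [ 0.332 -0.346  0.047] 0.054
tape_roll 0.86 [363. 185.] 521 [ 0.335 -0.195  0.019] 0.025
tape_roll 0.57 [336. 152.
[... 1140 characters left out ...]
.146] 0.166
tape_roll 0.61 [409. 340.] 879 [ 0.338 -0.196  0.022] 0.026
carton 0.68 [486. 357.] 1292 [ 0.326 -0.354  0.05 ] 0.053
carton 0.43 [165. 232.] 24727 [0.55  0.249 0.108] 0.171
screwdriver 0.98 [364. 156.] 696 [ 0.722 -0.125  0.023] 0.029
spare_board 0.94 [443. 139.] 3378 [ 0.761 -0.285  0.007] 0.016
jar 0.72 [165. 232.] 24637 [0.55  0.248 0.108] 0.171
jar 0.63 [224. 331.] 579 [0.362 0.145 0.06 ] 0.064
station 0.92 [162. 230.] 24728 [0.55  0.248 0.108] 0.171
wheel 0.82 [126. 300.] 1185 [0.419 0.302 0.147] 0.167
key_square 0.75 [226. 219.] 1655 [0.586 0.161 0.024] 0.036
key_square 0.67 [313. 302.] 109 [ 0.426 -0.021  0.06 ] 0.063
key_bar 0.57 [287. 301.] 109 [0.426 0.03  0.06 ] 0.064
```

View pics/scene0.png

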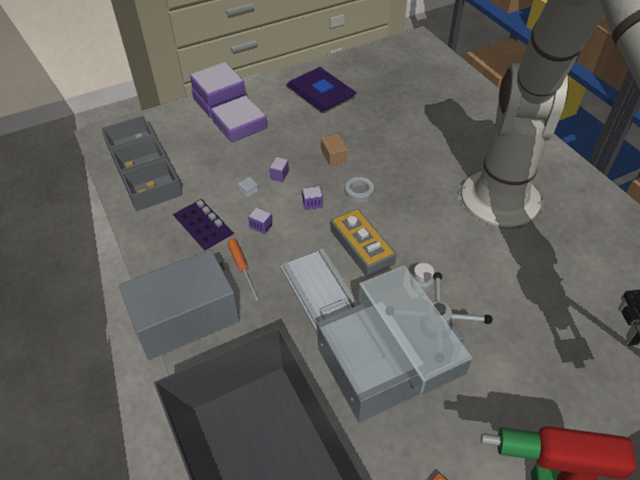

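View pics/top0.png

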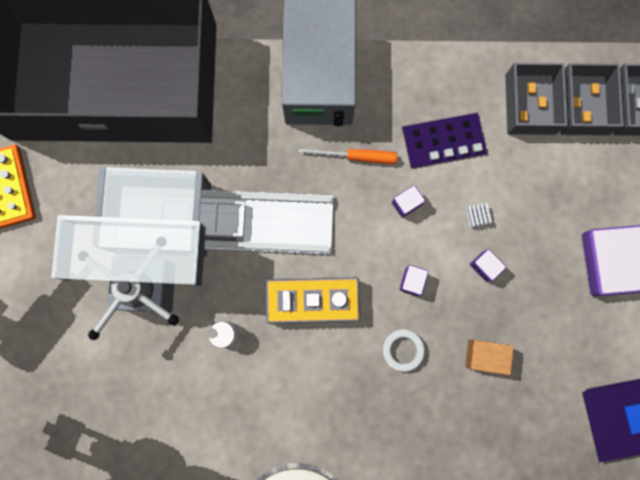

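The scene view shows three purple modules near (278,168), (261,219) and (313,198), with the pod at (362,240). The station is at lower centre, with its wheel at (446,315).

In the top view, the modules are at (409,200), (414,281) and (488,265). The keys run bar (286,300), square (313,300), round (339,299). The hub is at (126,291), and the two open-side spoke balls are at (94,335) and (174,320). The tray is mostly in.

```bash
cat >> h.py <<'E'
def rect(P):
    (c,s,a)=cv2.minAreaRect(np.float32(P[:,:2]*1000)); return np.round(c,1),np.round(s,1),round(a,1)
def blobs(c,zlo,zhi,xr,yr,mn=40):
    m=(c[...,2]>zlo)&(c[...,2]<zhi)&(c[...,0]>xr[0])&(c[...,0]<xr[1])&(c[...,1]>yr[0])&(c[...,1]<yr[1])
    n,l=cv2.connectedComponents(m.astype(np.uint8))
    return [c[l==i] for i in range(1,n) if (l==i).sum()>=mn]
E
python3 - <<'E'
from h import *
for n in("top","scene"):
    f=robot.grab_frame(n); c=cloud(f); print(n)
    for nm,a in dict(mod=(0.04,0.056,(.4,.7),(-.45,-.15)),keys=(.053,.07,(.38,.48),(-.12,.08),20),pod=(.038,.049,(.3,.5),(-.15,.1)),guard=(.16,.18,(.3,.7),(.1,.5)),roof=(.098,.114,(.4,.8),(.1,.5)),spokes=(.118,.156,(.28,.45),(.15,.45)),cap=(.159,.172,(.38,.44),(.27,.33),5),tray=(.017,.042,(.5,.7),(-.1,.2)),jar=(.05,.07,(.3,.4),(.1,.2))).items():
        for P in blobs(c,*a): print(nm,len(P),rect(P),np.median(P,0).round(4))
E
```

```text
top
mod 510 (array([ 627.7, -207.1]), array([40. , 51.3]), 33.4) [ 0.6272 -0.2073  0.0469]
mod 539 (array([ 501.1, -362.1]), array([50.9, 40.9]), 44.3) [ 0.501  -0.3616  0.0468]
mod 542 (array([ 470.1, -217.2]), array([40.6, 50.3]), 73.1) [ 0.47   -0.2165  0.0467]
keys 115 (array([426. ,  29.4]), array([34.9, 12.7]), 5.9) [0.4258 0.0291 0.0605]
keys 145 (array([430.5, -70.2]), array([24.6, 24.8]), 63.9) [ 0.4309 -0.0701  0.0603]
keys 125 (array([427.5, -19.9]), array([20.8, 20.9]), 1.7) [ 0.4283 -0.0206  0.0605]
pod 3162 (array([428.3, -20.8]), array([ 84.9, 179.2]), 2.1) [ 0.4278 -0.0203  0.0456]
guard 9154 (array([496.9, 306.1]), array([252.5, 130.9]), 88.3) [0.5053 0.3047 0.1688]
roof 502 (array([751.4, 342.8]), array([ 48.9, 310.1]), 8.7) [0.751  0.3414 0.1064]
roof 5167 (array([619.2, 288.7]), array([195.8,  96.2]), 88.3) [0.6185 0.2884 0.1072]
roof 106 (array([440. , 279.2]), array([12.7, 28.2]), 86.1) [0.4405 0.2779 0.1065]
roof 104 (array([413.5, 306.9]), array([11.8, 39.7]), 4.9) [0.4137 0.3052 0.1074]
spokes 1118 (array([408.9, 300.1]), array([ 92.2, 160.3]), 11.5) [0.4108 
[... 930 characters left out ...]
0.4371 -0.01    0.0449]
guard 6166 (array([497.3, 302.5]), array([252.6, 132. ]), 88.4) [0.5088 0.3137 0.1675]
roof 4700 (array([595.8, 322.8]), array([180.5, 300.4]), 22.1) [0.6132 0.2944 0.1062]
roof 326 (array([755.4, 341.9]), array([ 44.7, 311.7]), 8.3) [0.755  0.3138 0.1057]
spokes 581 (array([406.5, 296.9]), array([ 85.6, 160.5]), 10.5) [0.4036 0.3217 0.1433]
cap 34 (array([435.5, 305.5]), array([21.3,  8.3]), 89.9) [0.4366 0.3054 0.1652]
tray 668 (array([573. ,  45.3]), array([200.8,  91.2]), 87.8) [0.5472 0.1182 0.0223]
tray 346 (array([633.5,  41.9]), array([201.5,  19. ]), 88.3) [0.635  0.0471 0.021 ]
jar 276 (array([361.1, 147.9]), array([47.5, 46.5]), 73.5) [0.3627 0.1496 0.0592]
```

```bash
cat >> h.py <<'E'
HUB=np.array([.4425,.307]); YAW=-np.deg2rad(1.7)
SO=np.array([.5921,.2835])
def S(x,y):
    c,s=np.cos(YAW),np.sin(YAW); return SO+np.array([c*x-s*y,s*x+c*y])/1000
def spokes(f):
    "angles (deg, world, about hub) of visible spokes on the open side"
    c=cloud(f); d=c[...,:2]-HUB; r=np.hypot(d[...,0],d[...,1]); a=np.rad2deg(np.arctan2(d[...,1],d[...,0]))%360
    m=(r>.035)&(r<.112)&(c[...,2]>.125)&(c[...,2]<.158)&(c[...,0]<.448)
    h,_=np.histogram(a[m],np.arange(0,361,5)); out=[]
    for i in np.argsort(-h)[:3]:
        b=m&(np.abs(a-(i*5+2.5))<9)
        P=c[b][:,:2]-HUB; u=np.linalg.svd(P)[2][0]; u=u*np.sign(P.mean(0)@u)
        out.append((round(np.rad2deg(np.arctan2(u[1],u[0]))%360,1),int(b.sum()),r[b].max().round(3)))
    return out
E
python3 - <<'E'
from h import *
for n in("top","scene"):
    f=robot.grab_frame(n); print(n,spokes(f))
    c=cloud(f); 
    for P in blobs(c,.16,.18,(.446,.7),(.1,.5)): 
        print("guard",rect(P))
# tray profile along y at pocket centreline (top)
f=robot.grab_frame("top"); c=cloud(f)
ci,si=np.cos(YAW),np.sin(YAW); d=(c[...,:2]-SO)*1000; X=ci*d[...,0]+si*d[...,1]; Y=-si*d[...,0]+ci*d[...,1]
m=(abs(X)<12)&(Y<-95)&(Y>-350)
for y in range(-350,-90,6):
    z=c[...,2][m&(abs(Y-y)<3)]; print(y,(np.nanmedian(z)*1000).round(1) if len(z) else None,end="; ")
print(S(-150,20),S(-140,20))
b=cv2.resize(cv2.cvtColor(f["frame"][150:370,40:360],cv2.COLOR_RGB2BGR),(800,550)); cv2.imwrite("pics/c1.png",b)
E
```

```text
top [(np.float64(147.3), 327, np.float64(0.109)), (np.float64(236.4), 320, np.float64(0.11)), (np.float64(236.3), 311, np.float64(0.11))]
guard (array([504.6, 305.6]), array([252.5, 115.7]), 88.3)
scene [(np.float64(146.0), 229, np.float64(0.107)), (np.float64(145.6), 213, np.float64(0.107)), (np.float64(237.7), 173, np.float64(0.11))]
guard (array([504.8, 302.1]), array([254.2, 117.9]), 88.0)
-350 1.1; -344 0.9; -338 12.3; -332 11.9; -326 12.8; -320 12.4; -314 13.4; -308 12.5; -302 12.5; -296 12.5; -290 14.1; -284 13.0; -278 13.1; -272 13.2; -266 12.3; -260 12.8; -254 12.6; -248 12.4; -242 11.5; -236 13.2; -230 14.0; -224 12.7; -218 12.1; -212 12.5; -206 13.7; -200 12.9; -194 11.9; -188 13.1; -182 13.3; -176 13.3; -170 12.4; -164 22.6; -158 24.2; -152 22.5; -146 22.5; -140 22.3; -134 22.8; -128 22.4; -122 22.6; -116 22.3; -110 30.2; -104 23.4; -98 22.9; -92 None; [0.44275935 0.30794113] [0.45275494 0.30764447]
```

View pics/c1.png

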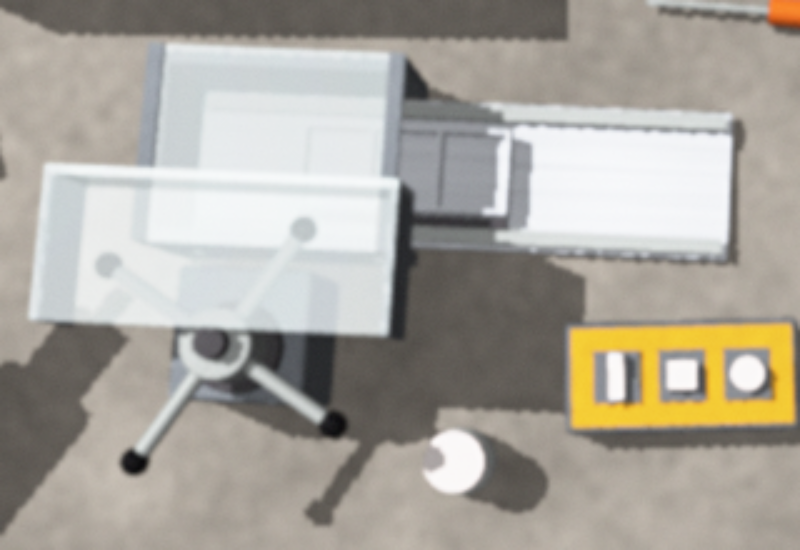

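The crop shows the tray's front wall at about (505,170), which is station y ≈ -167. The open-side spoke balls are at (333,425) and (133,461), so the spokes are at 237° and 147°. I'll push the 237° spoke towards +y to wind the tray out.

```bash
python3 - <<'E'
from h import *
go([.4343,.2294,.226],np.pi/2)
E
```

```text
shift mm [-327.2 -283.7    0.7]
rot [ 0.    -0.    -0.356]
rot [-0.    -0.     2.786]
```

>>> {"method": "jog_arm", "body": {"motion": [[-50,-43,0,0,0,-0.18,-1],[-98,-85,0,0,0,-0.356,-1],[-147,-128,0,0,0,-0.356,-1],[-196,-170,0,0,0,-0.356,-1],[-245,-213,0,0,0,-0.356,-1]], "newtons": 20}}

```text
t: 2.17
ee_pos: [0.3771, 0.3332, 0.227]
tcp_rot: [0.0, -0.0, 1.0, 0.0]
wrist_force: [2.0, 0.6, 0.4]
width: 0.0459
```

```bash
python3 - <<'E'
from h import *
go([.4343,.2294,.226],np.pi/2); print(robot.get_obs()["joint_pos"].round(2))
E
```

```text
shift mm [ -57.2 -103.8    1. ]
rot [0.001 0.001 0.   ]
rot [-1.000e-03  1.000e-03 -3.141e+00]
[-0.39  0.23 -0.44  1.91  0.12  1.02  0.69]
```

>>> {"method": "jog_arm", "body": {"motion": [[-28,-52,0,0,0,0,-1],[-57,-104,0,0,0,0,-1],[-57,-104,0,0,0,0,-1],[-57,-104,55,0,0,0,-1],[-57,-104,90,0,0,0,-1]]}}

```text
t: 2.8
ee_pos: [0.4333, 0.2298, 0.1357]
tcp_rot: [0.0, -0.0, 1.0, 0.0]
wrist_force: [-0.1, -0.6, -0.8]
width: 0.001
```

>>> {"method": "jog_arm", "body": {"motion": [[0,0,12,0,0,0,-1],[0,0,15,0,0,0,-1]]}}

```text
t: 3.05
ee_pos: [0.4329, 0.2306, 0.1206]
tcp_rot: [-0.0, -0.001, 1.0, 0.0]
wrist_force: [0.2, -0.0, 0.5]
width: 0.0007
```

```bash
cat >> h.py <<'E'
def arc(angs,r=78,z=.120):
    "rows (tool mm) of finger at world angles about hub, with the present attitude"
    p,r0=tool(); 
    for a in angs:
        t=np.deg2rad(a); q=np.array([*(HUB+r/1000*np.array([np.cos(t),np.sin(t)])),z]); print(a,(r0.inv().apply(q-p)*1000).round(0).tolist())
def where():
    o=robot.get_obs(); d=o["ee_pos"][:2]-HUB
    print("t",round(float(o["t"]),2),"p",o["ee_pos"].round(4),"r",np.hypot(*d).round(4),"ang",(np.rad2deg(np.arctan2(d[1],d[0]))%360).round(1),"F",np.round(o["wrist_force"],1),"w",round(float(o["width"]),4))
E
python3 - <<'E'
from h import *
where(); arc([245,225,205,185,165,145,125,105])
E
```

```text
t 3.05 p [0.4329 0.2306 0.1206] r 0.077 ang 262.9 F [ 0.2 -0.   0.5] w 0.0007
245 [23.0, 6.0, 1.0]
225 [46.0, 21.0, 1.0]
205 [61.0, 44.0, 1.0]
185 [68.0, 70.0, 1.0]
165 [66.0, 97.0, 1.0]
145 [54.0, 121.0, 1.0]
125 [35.0, 140.0, 1.0]
105 [10.0, 152.0, 1.0]
```

>>> {"method": "jog_arm", "body": {"motion": [[23,6,1,0,0,0,-1],[46,21,1,0,0,0,-1],[61,44,1,0,0,0,-1],[68,70,1,0,0,0,-1]]}}

```text
t: 3.55
ee_pos: [0.3677, 0.2979, 0.1215]
tcp_rot: [0.002, 0.001, 1.0, -0.001]
wrist_force: [5.4, -11.5, 0.6]
width: 0.0005
```

```bash
python3 - <<'E'
from h import *
where(); arc([165,145,135,125,115,105]); print(spokes(robot.grab_frame("top")),spokes(robot.grab_frame("scene")))
E
```

```text
t 3.55 p [0.3677 0.2979 0.1215] r 0.0754 ang 186.9 F [  5.4 -11.5   0.6] w 0.0005
165 [1.0, 29.0, 1.0]
145 [-11.0, 54.0, 1.0]
135 [-20.0, 64.0, 1.0]
125 [-30.0, 73.0, 1.0]
115 [-42.0, 80.0, 1.0]
105 [-54.0, 85.0, 2.0]
[(np.float64(255.8), 311, np.float64(0.109)), (np.float64(255.7), 306, np.float64(0.109)), (np.float64(257.1), 226, np.float64(0.109))] [(np.float64(253.5), 191, np.float64(0.111)), (np.float64(164.5), 162, np.float64(0.098)), (np.float64(253.8), 179, np.float64(0.111))]
```

>>> {"method": "jog_arm", "body": {"motion": [[1,29,1,0,0,0,-1],[-11,54,1,0,0,0,-1],[-20,64,1,0,0,0,-1],[-30,73,1,0,0,0,-1]]}}

```text
t: 4.15
ee_pos: [0.3953, 0.3732, 0.1206]
tcp_rot: [0.0, -0.002, 1.0, -0.001]
wrist_force: [-0.9, -11.1, 2.7]
width: 0.0004
```

```bash
cat >> h.py <<'E'
def trayfront(f):
    "station y of tray front wall from depth step 12->22 mm along the centreline"
    c=cloud(f); ci,si=np.cos(YAW),np.sin(YAW); d=(c[...,:2]-SO)*1000; X=ci*d[...,0]+si*d[...,1]; Y=-si*d[...,0]+ci*d[...,1]
    ys=np.arange(-345,-92,2); m=abs(X)<20; z=[np.nanmedian(c[...,2][m&(abs(Y-y)<2)]) if (m&(abs(Y-y)<2)).any() else 0 for y in ys]
    i=np.where(np.array(z)>.018)[0]; return ys[i[0]] if len(i) else None
E
python3 - <<'E'
from h import *
where(); arc([125,118,111,105,100]); f=robot.grab_frame("top"); print(spokes(f),trayfront(f))
E
```

```text
t 4.15 p [0.3953 0.3732 0.1206] r 0.0813 ang 125.5 F [ -0.9 -11.1   2.7] w 0.0004
125 [-2.0, -2.0, 1.0]
118 [-11.0, 3.0, 1.0]
111 [-19.0, 7.0, 1.0]
105 [-27.0, 9.0, 1.0]
100 [-34.0, 11.0, 1.0]
[(np.float64(199.7), 317, np.float64(0.11)), (np.float64(199.6), 324, np.float64(0.11)), (np.float64(198.2), 223, np.float64(0.11))] -275
```

>>> {"method": "jog_arm", "body": {"motion": [[-11,3,1,0,0,0,-1],[-19,7,1,0,0,0,-1],[-27,9,1,0,0,0,-1]]}}

```text
t: 4.58
ee_pos: [0.4244, 0.381, 0.1201]
tcp_rot: [0.001, -0.001, 1.0, -0.002]
wrist_force: [-3.9, -7.4, 3.7]
width: 0.0004
```

```bash
python3 - <<'E'
from h import *
where(); f=robot.grab_frame("top"); print(spokes(f),trayfront(f))
E
```

```text
t 4.58 p [0.4244 0.381  0.1201] r 0.0761 ang 103.7 F [-3.9 -7.4  3.7] w 0.0004
[(np.float64(180.7), 333, np.float64(0.109)), (np.float64(269.0), 283, np.float64(0.109)), (np.float64(180.7), 327, np.float64(0.109))] -291
```

>>> {"method": "jog_arm", "body": {"motion": [[-5,1,0,0,0,0,-1],[-9,1,0,0,0,0,-1],[-9,1,0,0,0,0,-1]]}}

```text
t: 5.0
ee_pos: [0.4265, 0.3815, 0.1198]
tcp_rot: [-0.005, -0.002, 1.0, -0.004]
wrist_force: [-22.1, -6.9, 14.7]
width: 0.0004
```

```bash
python3 - <<'E'
from h import *
where(); f=robot.grab_frame("top"); print(spokes(f),trayfront(f))
c=cloud(f)
for P in blobs(c,.04,.056,(.4,.7),(-.45,-.15)): print(rect(P))
E
```

```text
t 5.0 p [0.4265 0.3815 0.1198] r 0.0762 ang 102.1 F [-22.1  -6.9  14.7] w 0.0004
[(np.float64(179.2), 323, np.float64(0.109)), (np.float64(267.7), 310, np.float64(0.109)), (np.float64(179.2), 318, np.float64(0.109))] -293
(array([ 627.7, -207. ]), array([39.9, 51.9]), 33.8)
(array([ 500.9, -361.8]), array([50.4, 40.9]), 43.6)
(array([ 469.9, -217.3]), array([40.6, 49.9]), 73.4)
```

The wheel is against the stop: force 22 N and spokes at about 178°, which matches angle 0. I'll back off and check the pockets.

>>> {"method": "jog_arm", "body": {"motion": [[14,0,0,0,0,0,-1],[18,3,-40,0,0,0,-1],[18,3,-90,0,0,0,-1],[10,-50,-110,0,0,0.18,0],[0,-110,-110,0,0,0.36,1]]}}

```text
t: 5.68
ee_pos: [0.43, 0.2738, 0.2339]
tcp_rot: [-0.001, 0.179, 0.984, -0.001]
wrist_force: [0.8, -0.5, -1.6]
width: 0.0159
```

```bash
cat >> h.py <<'E'
def mods(f,xr=(.4,.7),yr=(-.45,-.12),z=(.038,.056)):
    out=[]
    for P in blobs(cloud(f),*z,xr,yr):
        c,s,a=rect(P); a=a if s[0]>s[1] else a+90
        a=(a+90)%180-90; out.append(((c/1000).round(4),s,round(a,1),round(float(np.median(P[:,2])),4)))
    return out
def pockets(f):
    c=cloud(f); ci,si=np.cos(YAW),np.sin(YAW); d=(c[...,:2]-SO)*1000; X=ci*d[...,0]+si*d[...,1]; Y=-si*d[...,0]+ci*d[...,1]; Z=c[...,2]*1000
    m=(Y<-100)&(Y>-330)&(abs(X)<60)&(Z>28)&(Z<40)
    print("walls X",np.percentile(X[m],[1,50,99]).round(1),"Y",np.percentile(Y[m],[1,99]).round(1),"z",np.median(Z[m]).round(1))
    h=[(y,int((m&(abs(X)<25)&(abs(Y-y)<1.5)).sum())) for y in range(-300,-100,3)]; print([a for a in h if a[1]>8])
    h=[(x,int((m&(abs(X-x)<1.5)).sum())) for x in range(-50,51,2)]; print([a for a in h if a[1]>8])
E
python3 - <<'E'
from h import *
where(); go([.470,-.2173,.20],np.deg2rad(-16.8)); f=robot.grab_frame("top"); print(mods(f)); pockets(f); print(spokes(f)); print(robot.get_obs()["joint_pos"].round(2))
E
```

```text
t 5.67 p [0.43   0.2738 0.2339] r 0.0355 ang 249.3 F [ 0.8 -0.5 -1.6] w 0.0159
shift mm [-210.3 -445.6   35. ]
rot [-4.000e-03  1.000e-03  1.505e+00]
rot [-1.000e-03 -4.000e-03 -1.637e+00]
[(array([ 0.6275, -0.2075]), array([40.6, 50.8]), -56.7, 0.0467), (array([ 0.5008, -0.3618]), array([50.7, 40.8]), 44.5, 0.0465), (array([ 0.4702, -0.2168]), array([41.1, 50.6]), -16.3, 0.0467)]
walls X [-44.2  -9.5  33.7] Y [-293.1 -127.7] z 33.6
[(-294, 14), (-291, 33), (-240, 17), (-237, 35), (-186, 20), (-183, 39), (-132, 26), (-129, 34)]
[(-44, 27), (-42, 42), (-40, 41), (-38, 39), (-36, 26), (-34, 119), (-32, 126), (-30, 60), (-28, 12), (-26, 14), (-24, 14), (-22, 15), (-20, 15), (-18, 16), (-16, 16), (-14, 13), (-12, 15), (-10, 16), (-8, 18), (-6, 18), (-4, 12), (-2, 13), (0, 18), (2, 11), (4, 14), (6, 14), (8, 16), (10, 16), (12, 15), (14, 15), (16, 16), (18, 19), (20, 20), (22, 20), (24, 16), (26, 19), (28, 39), (30, 130), (32, 122), (34, 51)]
[(np.float64(179.2), 239, np.float64(0.109)), (np.float64(179.3), 237, np.float64(0.109)), (np.float64(267.7), 119, np.float64(0.109))]
[-0.34  0.23 -0.3   1.9   0.08  1.04  0.51]
```

>>> {"method": "jog_arm", "body": {"motion": [[-26,-56,0,0,0,0.18,1],[-52,-111,0,0,0,0.36,1],[-79,-167,5,0,0,0.54,1],[-105,-223,10,0,0,0.72,1],[-131,-278,15,0,0,0.9,1]]}}

```text
t: 6.35
ee_pos: [0.4519, -0.0406, 0.2219]
tcp_rot: [0.003, 0.598, 0.801, -0.004]
wrist_force: [0.8, 0.8, -0.3]
width: 0.07
```

```bash
python3 - <<'E'
from h import *
where(); go([.470,-.217,.12],np.deg2rad(-16.6))
E
```

```text
t 6.35 p [ 0.4519 -0.0406  0.2219] r 0.3477 ang 271.6 F [ 0.8  0.8 -0.3] w 0.07
shift mm [-173.2  -32.5  103.8]
rot [-0.     0.011  0.578]
rot [-1.400e-02 -1.000e-03 -2.563e+00]
```

>>> {"method": "jog_arm", "body": {"motion": [[-58,-11,10,0,0,0.18,1],[-115,-22,20,0,0,0.36,1],[-173,-32,50,0,0,0.54,1],[-173,-32,100,0,0.011,0.578,1],[-173,-32,104,0,0.011,0.578,1]]}}

```text
t: 6.98
ee_pos: [0.4682, -0.2164, 0.1172]
tcp_rot: [-0.002, 0.802, 0.597, -0.002]
wrist_force: [-0.1, 0.5, -0.5]
width: 0.0916
```

```bash
python3 - <<'E'
from h import *
where(); f=robot.grab_frame("scene"); print(mods(f)); f=robot.grab_frame("top"); print(mods(f)); go([.470,-.217,.020],np.deg2rad(-16.6))
E
```

```text
t 6.97 p [ 0.4682 -0.2164  0.1172] r 0.524 ang 272.8 F [-0.1  0.5 -0.5] w 0.0916
[(array([ 0.5052, -0.3608]), array([44.6, 39.1]), 45.5, 0.0455), (array([ 0.4697, -0.2185]), array([48.3, 50.9]), -17.0, 0.0461), (array([ 0.6279, -0.2085]), array([46. , 50.9]), -54.9, 0.0459)]
[(array([ 0.6277, -0.2074]), array([40.6, 50.9]), -54.7, 0.0466)]
shift mm [ -1.5  -0.5 100.2]
rot [-0.001 -0.     0.003]
rot [ 1.000e-03 -1.000e-03 -3.139e+00]
```

>>> {"method": "jog_arm", "body": {"motion": [[-1,0,50,0,0,0,1],[-1,0,85,0,0,0,1],[-1,0,98,0,0,0,1],[-1,0,98,0,0,0,-1],[-1,0,98,0,0,0,-1]], "newtons": 30}}

```text
t: 7.7
ee_pos: [0.4724, -0.2171, 0.0241]
tcp_rot: [0.001, 0.801, 0.599, 0.001]
wrist_force: [-0.1, 0.0, 0.8]
width: 0.0761
```

>>> {"method": "jog_arm", "body": {"motion": [[0,0,0,0,0,0,-1],[0,0,0,0,0,0,-1],[0,0,0,0,0,0,-1]]}}

```text
t: 8.07
ee_pos: [0.4723, -0.2171, 0.0246]
tcp_rot: [0.001, 0.801, 0.599, 0.001]
wrist_force: [-1.4, 0.5, 6.0]
width: 0.05
```

```bash
cat >> h.py <<'E'
PK={i:S(-0.5,y) for i,y in ((1,-264.5),(2,-210.7),(3,-156.7))}
E
python3 - <<'E'
from h import *
where(); print(PK); go([*PK[1],.14],YAW)
E
```

```text
t 8.07 p [ 0.4723 -0.2171  0.0246] r 0.525 ang 273.3 F [-1.4  0.5  6. ] w 0.05
{1: array([0.5837535 , 0.01913125]), 2: array([0.58534954, 0.07290757]), 3: array([0.58695152, 0.1268838 ])}
shift mm [ 258.2   40.4 -115.2]
rot [ 0.003 -0.    -0.257]
rot [-0.    -0.004  2.885]
```

>>> {"method": "jog_arm", "body": {"motion": [[0,0,-50,0,0,0,-1],[0,0,-100,0,0,0,-1],[50,8,-115,0,0,-0.1,-1],[105,16,-115,0,0,-0.2,-1],[160,25,-115,0,0,-0.257,-1]]}}

```text
t: 8.7
ee_pos: [0.5417, -0.0694, 0.1401]
tcp_rot: [0.001, 0.717, 0.697, 0.001]
wrist_force: [0.8, 0.4, -1.8]
width: 0.0494
```

```bash
python3 - <<'E'
from h import *
where(); go([*PK[1],.14],YAW)
E
```

```text
t 8.7 p [ 0.5417 -0.0694  0.1401] r 0.3892 ang 284.8 F [ 0.8  0.4 -1.8] w 0.0494
shift mm [89.7 39.5  0.3]
rot [0.004 0.    0.002]
rot [-1.00e-03  6.00e-03 -3.14e+00]
```

>>> {"method": "jog_arm", "body": {"motion": [[45,20,0,0,0,0,-1],[90,39.5,0,0.004,0,0,-1],[90,39.5,30,0.004,0,0,-1],[90,39.5,60,0.004,0,0,-1],[90,39.5,60,0.004,0,0,-1]]}}

```text
t: 9.32
ee_pos: [0.5812, 0.0193, 0.0776]
tcp_rot: [-0.002, 0.717, 0.697, -0.003]
wrist_force: [-0.3, 0.7, -0.8]
width: 0.05
```

```bash
python3 - <<'E'
from h import *
where(); go([*PK[1],.047],YAW); f=robot.grab_frame("scene"); save(f,"s2.png"); b=cv2.resize(cv2.cvtColor(f["frame"][200:400,240:500],cv2.COLOR_RGB2BGR),(780,600)); cv2.imwrite("pics/c2.png",b)
E
```

```text
t 9.32 p [0.5812 0.0193 0.0776] r 0.3194 ang 295.7 F [-0.3  0.7 -0.8] w 0.05
shift mm [-0.1  2.8 30.6]
rot [-0.007  0.001  0.002]
rot [-2.00e-03 -1.00e-02 -3.14e+00]
```

View pics/c2.png

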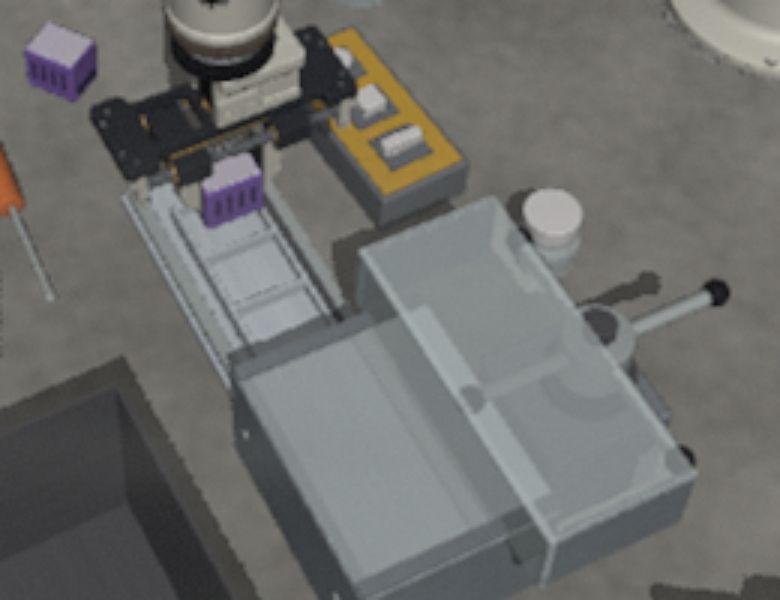

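The crop shows the module held upright above the outermost pocket at (232,190), with pockets 2 and 3 empty at (262,262) and (285,310).

>>> {"method": "jog_arm", "body": {"motion": [[0,2.5,15,-0.007,0.001,0,-1],[0,2.5,26,-0.007,0.001,0,-1],[0,2.5,30,-0.007,0.001,0,-1],[0,2.5,30,-0.007,0.001,0,-1],[0,2.5,30,-0.007,0.001,0,0.2]]}}

```text
t: 10.0
ee_pos: [0.5857, 0.0192, 0.0498]
tcp_rot: [0.002, 0.717, 0.697, 0.002]
wrist_force: [0.6, -0.3, 0.0]
width: 0.0542
```

>>> {"method": "jog_arm", "body": {"motion": [[0,0,0,0,0,0,0.7],[0,0,0,0,0,0,0.9],[0,0,-20,0,0,0,1],[0,0,-70,0,0,0,1],[-30,0,-110,0,0,0,1]]}}

```text
t: 10.62
ee_pos: [0.5852, -0.0078, 0.163]
tcp_rot: [0.002, 0.715, 0.699, 0.003]
wrist_force: [0.8, 0.4, 1.1]
width: 0.0913
```

```bash
cat >> h.py <<'E'
def inpk(f):
    c=cloud(f); r=[]
    for P in blobs(c,.045,.09,(.53,.64),(-.03,.19)):
        k,s,a=rect(P); d=np.array(k)/1000; e=min(((np.hypot(*(d-q)),i) for i,q in PK.items())); r.append((k,s,a,round(float(np.median(P[:,2])),4),"pocket",e[1],"off mm",round(e[0]*1000,1)))
    return r
E
python3 - <<'E'
from h import *
where(); f=robot.grab_frame("top"); print(mods(f),inpk(f)); f=robot.grab_frame("scene"); print(mods(f),inpk(f));go([.6277,-.2074,.12],np.deg2rad(-56))
E
```

```text
t 10.62 p [ 0.5852 -0.0078  0.163 ] r 0.3456 ang 294.4 F [0.8 0.4 1.1] w 0.0913
[(array([ 0.6276, -0.2072]), array([40.2, 51.6]), -56.9, 0.0471), (array([ 0.5006, -0.3617]), array([50.6, 41.1]), 43.0, 0.0466)] []
[(array([ 0.5009, -0.3653]), array([59.2, 40.8]), 44.8, 0.0464), (array([ 0.6275, -0.2106]), array([46. , 51.1]), -53.9, 0.0459)] [(array([586.5,  15.2]), array([48.1, 51.3]), 87.3, 0.0665, 'pocket', 1, 'off mm', np.float64(4.8))]
shift mm [-190.7   45.    47.6]
rot [ 0.015 -0.006  0.944]
rot [ 0.007  0.018 -2.197]
```

>>> {"method": "jog_arm", "body": {"motion": [[-55,10,0,0,0,0.18,1],[-110,22,0,0,0,0.36,1],[-160,36,5,0,0,0.54,1],[-191,45,10,0.01,0,0.72,1],[-191,45,20,0.015,-0.006,0.9,1]]}}

```text
t: 11.35
ee_pos: [0.6272, -0.2125, 0.1486]
tcp_rot: [0.002, 0.951, 0.308, 0.0]
wrist_force: [0.2, 0.3, -0.5]
width: 0.0919
```

```bash
python3 - <<'E'
from h import *
where(); go([.6277,-.2076,.023],np.deg2rad(-56.5));f=robot.grab_frame("scene"); print(mods(f))
E
```

```text
t 11.35 p [ 0.6272 -0.2125  0.1486] r 0.5514 ang 289.6 F [ 0.2  0.3 -0.5] w 0.0919
shift mm [  3.3  -4.1 125.6]
rot [0.003 0.001 0.042]
rot [-1.0e-03  5.0e-03 -3.1e+00]
[(array([ 0.6271, -0.2087]), array([45.2, 50.7]), -55.9, 0.046)]
```

>>> {"method": "jog_arm", "body": {"motion": [[3,-4,50,0.003,0,0.042,1],[3,-4,100,0.003,0,0.042,1],[3,-4,120,0.003,0,0.042,1],[3,-4,125,0.003,0,0.042,1],[3,-4,125,0.003,0,0.042,0]]}}

```text
t: 12.02
ee_pos: [0.6277, -0.2048, 0.0231]
tcp_rot: [-0.001, 0.958, 0.286, -0.0]
wrist_force: [-0.9, 0.0, -0.6]
width: 0.086
```

>>> {"method": "jog_arm", "body": {"motion": [[0,0,0,0,0,0,-1],[0,0,0,0,0,0,-1],[0,0,0,0,0,0,-1],[0,0,0,0,0,0,-1]]}}

```text
t: 12.52
ee_pos: [0.6284, -0.2053, 0.0238]
tcp_rot: [-0.0, 0.958, 0.286, 0.0]
wrist_force: [-0.1, -1.5, 2.6]
width: 0.0497
```

```bash
python3 - <<'E'
from h import *
where(); go([*PK[2],.15],YAW)
E
```

```text
t 12.53 p [ 0.6284 -0.2053  0.0238] r 0.545 ang 289.9 F [-0.1 -1.5  2.6] w 0.0497
shift mm [ 116.7 -256.3 -126.1]
rot [ 0.    -0.001 -0.961]
rot [-1.000e-03 -0.000e+00  2.181e+00]
```

>>> {"method": "jog_arm", "body": {"motion": [[0,0,-50,0,0,0,-1],[0,0,-105,0,0,0,-1],[22,-50,-126,0,0,-0.18,-1],[46,-102,-126,0,0,-0.36,-1],[70,-154,-126,0,0,-0.54,-1]]}}

```text
t: 13.15
ee_pos: [0.6018, -0.0364, 0.1502]
tcp_rot: [-0.0, 0.846, 0.534, 0.001]
wrist_force: [0.1, 0.4, -1.0]
width: 0.0499
```

```bash
python3 - <<'E'
from h import *
where(); go([*(PK[2]+[0,.0015]),.12],YAW)
E
```

```text
t 13.15 p [ 0.6018 -0.0364  0.1502] r 0.3786 ang 294.9 F [ 0.1  0.4 -1. ] w 0.0499
shift mm [ 93.  -62.5  30.2]
rot [ 0.001 -0.001 -0.415]
rot [-1.000e-03 -1.000e-03  2.727e+00]
```

>>> {"method": "jog_arm", "body": {"motion": [[45,-30,0,0,0,-0.18,-1],[85,-58,5,0,0,-0.36,-1],[93,-62.5,15,0,0,-0.415,-1],[93,-62.5,30,0,0,-0.415,-1],[93,-62.5,30,0,0,-0.415,-1]]}}

```text
t: 13.78
ee_pos: [0.584, 0.0717, 0.1182]
tcp_rot: [-0.001, 0.719, 0.695, -0.002]
wrist_force: [-0.3, -0.6, -0.9]
width: 0.0497
```

```bash
python3 - <<'E'
from h import *
where(); go([*(PK[2]+[0,.0015]),.0465],YAW); f=robot.grab_frame("scene"); c=cloud(f)
for d in robot.regions_of(f,"module1"): print(d["confidence"],d["xy"],np.nanpercentile(c[d["mask"]],[5,50,95],axis=0).round(3).tolist())
E
```

```text
t 13.78 p [0.584  0.0717 0.1182] r 0.2746 ang 301.0 F [-0.3 -0.6 -0.9] w 0.0497
shift mm [ 2.8  1.4 71.7]
rot [-0.003  0.001 -0.004]
rot [2.000e-03 5.000e-03 3.137e+00]
0.71 [278.6, 169.5] [[0.475, -0.389, 0.003], [0.506, -0.355, 0.039], [0.527, -0.338, 0.05]]
0.63 [331.0, 267.9] [[0.562, 0.066, 0.1], [0.584, 0.085, 0.132], [0.609, 0.088, 0.143]]
0.47 [307.8, 278.2] [[0.594, -0.0, 0.025], [0.609, 0.03, 0.047], [0.626, 0.07, 0.131]]
```

>>> {"method": "jog_arm", "body": {"motion": [[2.8,1.4,35,-0.003,0,-0.004,-1],[2.8,1.4,60,-0.003,0,-0.004,-1],[2.8,1.4,70,-0.003,0,-0.004,-1],[2.8,1.4,71,-0.003,0,-0.004,-1],[2.8,1.4,71,-0.003,0,-0.004,-1]]}}

```text
t: 14.5
ee_pos: [0.5878, 0.0746, 0.0497]
tcp_rot: [0.002, 0.718, 0.696, 0.001]
wrist_force: [-0.9, 0.1, -2.0]
width: 0.0499
```

>>> {"method": "jog_arm", "body": {"motion": [[0,0,0,0,0,0,0.3],[0,0,0,0,0,0,0.9],[0,0,0,0,0,0,0.9],[0,0,-45,0,0,0,1],[0,0,-105,0,0,0,1]]}}

```text
t: 15.12
ee_pos: [0.5858, 0.0744, 0.1543]
tcp_rot: [0.001, 0.718, 0.696, -0.0]
wrist_force: [1.8, 1.1, -0.0]
width: 0.0909
```

```bash
python3 - <<'E'
from h import *
where(); f=robot.grab_frame("top"); print(mods(f),inpk(f)); f=robot.grab_frame("scene"); print(mods(f),inpk(f));go([.5007,-.3618,.15],np.deg2rad(44))
E
```

```text
t 15.12 p [0.5858 0.0744 0.1543] r 0.2732 ang 301.6 F [ 1.8  1.1 -0. ] w 0.0909
[(array([ 0.4652, -0.366 ]), array([50.7, 41. ]), 45.1, 0.0464)] [(array([589.5,  56.9]), array([ 9.4, 49. ]), 87.9, 0.0683, 'pocket', 2, 'off mm', np.float64(16.5)), (array([585.5,  17.8]), array([49.5, 40.9]), 0.2, 0.0688, 'pocket', 1, 'off mm', np.float64(2.2))]
[(array([ 0.4644, -0.3679]), array([53.5, 42.4]), 44.5, 0.046)] [(array([587.8,  44.1]), array([98.4, 53. ]), 86.9, 0.0666, 'pocket', 1, 'off mm', np.float64(25.3))]
shift mm [-439.7  -78.5    9.6]
rot [ 0.017  0.005 -0.798]
rot [ 0.006 -0.021  2.343]
```

>>> {"method": "jog_arm", "body": {"motion": [[-58,-14,-5,0,0,-0.17,1],[-116,-28,-5,0,0,-0.34,1],[-174,-44,-5,0,0,-0.51,1],[-232,-60,-5,0,0,-0.68,1],[-290,-76,0,0.017,0.005,-0.81,1]]}}

```text
t: 15.85
ee_pos: [0.507, -0.2141, 0.1604]
tcp_rot: [0.0, 0.383, 0.924, 0.0]
wrist_force: [1.5, -0.6, 0.2]
width: 0.0916
```

```bash
python3 - <<'E'
from h import *
where(); f=robot.grab_frame("top"); print(mods(f,yr=(-.5,-.12)));go([.4652,-.366,.10],np.deg2rad(45))
E
```

```text
t 15.85 p [ 0.507  -0.2141  0.1604] r 0.5251 ang 277.1 F [ 1.5 -0.6  0.2] w 0.0916
[]
shift mm [ -73.8 -125.6   60.6]
rot [-0.006  0.002 -0.005]
rot [3.000e-03 1.000e-02 3.137e+00]
```

>>> {"method": "jog_arm", "body": {"motion": [[-25,-42,0,0,0,0,1],[-50,-84,0,0,0,0,1],[-74,-126,20,0,0,-0.005,1],[-74,-126,60,-0.006,0.002,-0.005,1],[-74,-126,60,-0.006,0.002,-0.005,1]]}}

```text
t: 16.52
ee_pos: [0.4623, -0.3649, 0.0974]
tcp_rot: [-0.004, 0.383, 0.924, 0.001]
wrist_force: [0.1, 0.3, -0.5]
width: 0.0919
```

```bash
python3 - <<'E'
from h import *
where(); f=robot.grab_frame("top"); print(mods(f,yr=(-.5,-.12)));f=robot.grab_frame("scene"); print(mods(f,yr=(-.5,-.12)));go([.4652,-.366,.024],np.deg2rad(45))
E
```

```text
t 16.52 p [ 0.4623 -0.3649  0.0974] r 0.6722 ang 271.7 F [ 0.1  0.3 -0.5] w 0.0919
[(array([ 0.4571, -0.3577]), array([50.9, 20.2]), 47.7, 0.0461)]
[(array([ 0.4653, -0.3668]), array([56.5, 39.2]), 38.2, 0.0458)]
shift mm [-0.2 -0.7 76.8]
rot [ 0.    -0.001  0.001]
rot [ 1.00e-03  0.00e+00 -3.14e+00]
```

>>> {"method": "jog_arm", "body": {"motion": [[0,0,40,0,0,0,1],[0,0,68,0,0,0,1],[0,0,76,0,0,0,1],[0,0,76,0,0,0,0.5],[0,0,76,0,0,0,-1]]}}

```text
t: 17.25
ee_pos: [0.4669, -0.366, 0.0265]
tcp_rot: [0.001, 0.382, 0.924, -0.0]
wrist_force: [0.0, -0.0, 0.1]
width: 0.0761
```

>>> {"method": "jog_arm", "body": {"motion": [[0,0,0,0,0,0,-1],[0,0,0,0,0,0,-1],[0,0,0,0,0,0,-1],[0,0,0,0,0,0,-1]]}}

```text
t: 17.75
ee_pos: [0.467, -0.3668, 0.0272]
tcp_rot: [0.002, 0.382, 0.924, -0.001]
wrist_force: [-1.7, -1.0, 6.4]
width: 0.0498
```

```bash
python3 - <<'E'
from h import *
where(); go([*PK[3],.15],YAW)
E
```

```text
t 17.75 p [ 0.467  -0.3668  0.0272] r 0.6743 ang 272.1 F [-1.7 -1.   6.4] w 0.0498
shift mm [ 263.4  434.3 -123.6]
rot [0.002 0.003 0.816]
rot [-4.000e-03  2.000e-03 -2.325e+00]
```

>>> {"method": "jog_arm", "body": {"motion": [[0,0,-55,0,0,0,-1],[10,17,-110,0,0,0,-1],[40,65,-124,0,0,0.17,-1],[70,115,-124,0,0,0.34,-1],[100,165,-124,0,0,0.51,-1]]}}

```text
t: 18.38
ee_pos: [0.5124, -0.177, 0.1508]
tcp_rot: [0.001, 0.605, 0.796, 0.0]
wrist_force: [0.6, -1.1, -2.1]
width: 0.0499
```

```bash
python3 - <<'E'
from h import *
where(); go([*(PK[3]-[0,.0015]),.14],YAW)
E
```

```text
t 18.38 p [ 0.5124 -0.177   0.1508] r 0.489 ang 278.2 F [ 0.6 -1.1 -2.1] w 0.0499
shift mm [271.4 152.7  10.5]
rot [0.002 0.002 0.3  ]
rot [-0.003  0.003 -2.841]
```

>>> {"method": "jog_arm", "body": {"motion": [[50,28,0,0,0,0.15,-1],[103,58,0,0,0,0.3,-1],[156,88,0,0,0,0.3,-1],[210,118,0,0,0,0.3,-1],[255,143,5,0.002,0.002,0.3,-1]]}}

```text
t: 19.0
ee_pos: [0.5818, 0.1105, 0.1453]
tcp_rot: [-0.001, 0.717, 0.697, 0.0]
wrist_force: [0.4, -1.2, -1.4]
width: 0.0495
```

```bash
python3 - <<'E'
from h import *
where(); go([*(PK[3]-[0,.0015]),.12],YAW)
E
```

```text
t 19.0 p [0.5818 0.1105 0.1453] r 0.2409 ang 305.3 F [ 0.4 -1.2 -1.4] w 0.0495
shift mm [15.   4.7 25.3]
rot [-0.    -0.001  0.002]
rot [ 2.000e-03 -0.000e+00 -3.139e+00]
```

>>> {"method": "jog_arm", "body": {"motion": [[15,4.7,10,0,0,0,-1],[15,4.7,30,0,0,0,-1],[15,4.7,55,0,0,0,-1],[15,4.7,65,0,0,0,-1],[15,4.7,65,0,0,0,-1]]}}

```text
t: 19.62
ee_pos: [0.586, 0.1246, 0.0793]
tcp_rot: [-0.001, 0.717, 0.697, -0.001]
wrist_force: [-0.2, -0.1, -1.5]
width: 0.0498
```

```bash
python3 - <<'E'
from h import *
where(); go([*(PK[3]-[0,.0015]),.050],YAW); f=robot.grab_frame("scene"); b=cv2.resize(cv2.cvtColor(f["frame"][220:360,240:420],cv2.COLOR_RGB2BGR),(720,560)); cv2.imwrite("pics/c3.png",b)
E
```

```text
t 19.62 p [0.586  0.1246 0.0793] r 0.2321 ang 308.2 F [-0.2 -0.1 -1.5] w 0.0498
shift mm [ 0.8  1.  29.3]
rot [-0.003 -0.     0.002]
rot [ 1.00e-03 -4.00e-03 -3.14e+00]
```

View pics/c3.png

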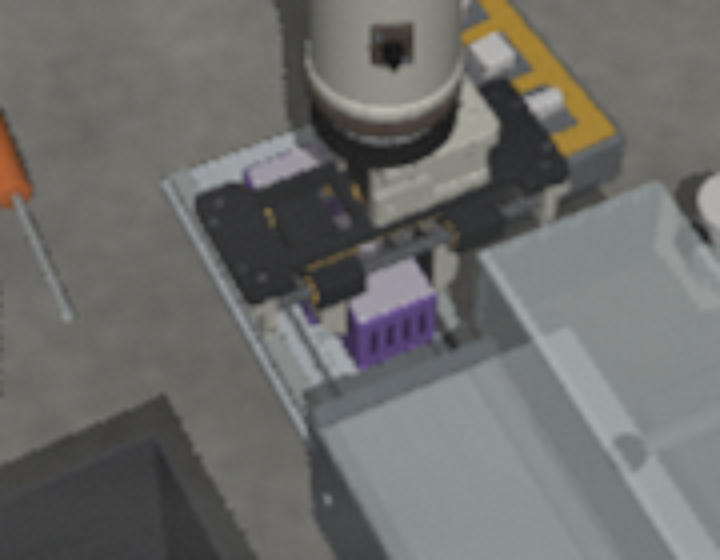

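The crop shows the third module held upright at (392,320), over the pocket nearest the chamber. I'll lower it.

>>> {"method": "jog_arm", "body": {"motion": [[0.8,1,15,-0.003,0,0,-1],[0.8,1,25,-0.003,0,0,-1],[0.8,1,29,-0.003,0,0,-1],[0.8,1,29,-0.003,0,0,-1],[0.8,1,29,-0.003,0,0,0.3]]}}

```text
t: 20.3
ee_pos: [0.5883, 0.1258, 0.0517]
tcp_rot: [0.001, 0.717, 0.697, 0.002]
wrist_force: [-0.7, 0.0, -0.0]
width: 0.0556
```

>>> {"method": "jog_arm", "body": {"motion": [[0,0,0,0,0,0,0.9],[0,0,0,0,0,0,0.9],[0,0,-45,0,0,0,1],[0,0,-105,0,0,0,1],[0,-50,-150,0,0,0,0]]}}

```text
t: 20.92
ee_pos: [0.5448, 0.1269, 0.2017]
tcp_rot: [0.003, 0.718, 0.696, 0.004]
wrist_force: [-0.1, 0.7, 0.6]
width: 0.0859
```

```bash
python3 - <<'E'
from h import *
where(); f=robot.grab_frame("top"); print(inpk(f),spokes(f)); f=robot.grab_frame("scene"); print(inpk(f),spokes(f));go([.425,.385,.21],np.deg2rad(-90))
E
```

```text
t 20.93 p [0.5448 0.1269 0.2017] r 0.2071 ang 299.6 F [-0.1  0.7  0.6] w 0.0859
[(array([588.2, 119.3]), array([20.6, 50.4]), 85.4, 0.0684, 'pocket', 3, 'off mm', np.float64(7.7)), (array([589.2,  72.5]), array([41. , 51.4]), 88.2, 0.0684, 'pocket', 2, 'off mm', np.float64(3.9)), (array([585.3,  17.7]), array([50. , 40.9]), 0.6, 0.0688, 'pocket', 1, 'off mm', np.float64(2.1))] [(np.float64(179.2), 327, np.float64(0.109)), (np.float64(179.3), 313, np.float64(0.109)), (np.float64(89.9), 258, np.float64(0.108))]
[(array([588.3,  43.2]), array([97., 51.]), 87.4, 0.0666, 'pocket', 1, 'off mm', np.float64(24.5)), (array([589.7, 128.3]), array([42.7, 51.3]), 86.6, 0.0668, 'pocket', 3, 'off mm', np.float64(3.1))] [(np.float64(178.7), 204, np.float64(0.108)), (np.float64(178.7), 206, np.float64(0.108)), (np.float64(91.0), 42, np.float64(0.105))]
shift mm [ 253.6 -122.7   -6.4]
rot [ 0.004 -0.01   1.544]
rot [ 0.01   0.004 -1.597]
```

All three modules sit in their pockets, with tops at 0.068 m. Next I'll wind the tray in.

>>> {"method": "jog_arm", "body": {"motion": [[45,-30,-10,0,0,-0.18,0],[90,-65,-20,0,0,-0.36,-1],[135,-105,-25,0,0,-0.54,-1],[180,-145,-25,0,0,-0.72,-1],[205,-178,-25,0,0,-0.9,-1]]}}

```text
t: 21.65
ee_pos: [0.3663, 0.3405, 0.2276]
tcp_rot: [0.003, 0.337, 0.941, 0.004]
wrist_force: [0.3, 1.2, -0.7]
width: 0.0281
```

```bash
python3 - <<'E'
from h import *
where(); go([.3757,.341,.20],np.deg2rad(90))
E
```

```text
t 21.65 p [0.3663 0.3405 0.2276] r 0.0832 ang 156.3 F [ 0.3  1.2 -0.7] w 0.0281
shift mm [-6.8  6.1 27.7]
rot [ 0.008  0.007 -0.689]
rot [ 0.008 -0.01   2.453]
```

>>> {"method": "jog_arm", "body": {"motion": [[-7,6,5,0,0,-0.18,-1],[-7,6,10,0,0,-0.36,-1],[-7,6,20,0,0,-0.54,-1],[-7,6,28,0.008,0.007,-0.689,-1],[-7,6,28,0.008,0.007,-0.689,-1]]}}

```text
t: 22.28
ee_pos: [0.3756, 0.3404, 0.1985]
tcp_rot: [-0.001, 0.001, 1.0, -0.0]
wrist_force: [-0.5, 0.7, -0.1]
width: 0.0006
```

```bash
python3 - <<'E'
from h import *
where(); go([.3763,.3425,.12],np.deg2rad(90))
E
```

```text
t 22.27 p [0.3756 0.3404 0.1985] r 0.0747 ang 153.5 F [-0.5  0.7 -0.1] w 0.0006
shift mm [-0.8  2.2 78.5]
rot [-0.001 -0.002 -0.001]
rot [-3.00e-03  1.00e-03  3.14e+00]
```

>>> {"method": "jog_arm", "body": {"motion": [[-1,2,40,0,0,0,-1],[-1,2,70,0,0,0,-1],[-1,2,78,0,0,0,-1],[-1,2,78,0,0,0,-1]]}}

```text
t: 22.78
ee_pos: [0.3765, 0.3425, 0.1206]
tcp_rot: [-0.001, 0.001, 1.0, -0.0]
wrist_force: [-0.8, -0.6, -0.5]
width: 0.0005
```

```bash
python3 - <<'E'
from h import *
where(); arc([160,172,186,200,214,228,240,252],77)
E
```

```text
t 22.77 p [0.3765 0.3425 0.1206] r 0.0749 ang 151.7 F [-0.8 -0.6 -0.5] w 0.0005
160 [6.0, -9.0, 1.0]
172 [10.0, -25.0, 1.0]
186 [10.0, -44.0, 1.0]
200 [6.0, -62.0, 1.0]
214 [-2.0, -79.0, 1.0]
228 [-15.0, -93.0, 1.0]
240 [-28.0, -102.0, 1.0]
252 [-42.0, -109.0, 1.0]
```

>>> {"method": "jog_arm", "body": {"motion": [[6,-9,1,0,0,0,-1],[10,-25,1,0,0,0,-1],[10,-44,1,0,0,0,-1],[6,-62,1,0,0,0,-1],[-2,-79,1,0,0,0,-1]]}}

```text
t: 23.4
ee_pos: [0.3791, 0.2666, 0.1219]
tcp_rot: [0.001, 0.0, 1.0, 0.003]
wrist_force: [-1.6, 7.5, 0.8]
width: 0.0009
```

```bash
python3 - <<'E'
from h import *
where(); f=robot.grab_frame("top"); print(spokes(f)); arc([228,240,250,258],77)
E
```

```text
t 23.4 p [0.3791 0.2666 0.1219] r 0.0751 ang 212.5 F [-1.6  7.5  0.8] w 0.0009h.py:39: RuntimeWarning: Mean of empty slice.
  P=c[b][:,:2]-HUB; u=np.linalg.svd(P)[2][0]; u=u*np.sign(P.mean(0)@u)
  ret = um.true_divide(
Traceback (most recent call last):
  File "h.py", line 40, in spokes
    out.append((round(np.rad2deg(np.arctan2(u[1],u[0]))%360,1),int(b.sum()),r[b].max().round(3)))
                                                                            ~~~~~~~~^^
ValueError: zero-size array to reduction operation maximum which has no identity
```

>>> {"method": "jog_arm", "body": {"motion": [[-12,-17,1,0,0,0,-1],[-25,-26,1,0,0,0,-1],[-37,-32,1,0,0,0,-1],[-45,-34,1,0,0,0,-1],[-45,-34,1,0,0,0,-1]]}}

```text
t: 24.08
ee_pos: [0.4249, 0.2285, 0.1208]
tcp_rot: [0.001, 0.002, 1.0, 0.001]
wrist_force: [-0.7, 1.2, 1.0]
width: 0.0002
```

```bash
sed -i 's/        P=c\[b\]\[:,:2\]-HUB/        if b.sum()<10: continue\n        P=c[b][:,:2]-HUB/' h.py; python3 - <<'E'
from h import *
where(); print(spokes(robot.grab_frame("top")),spokes(robot.grab_frame("scene")),trayfront(robot.grab_frame("top"))); go([.3763,.3425,.175],np.deg2rad(90))
E
```

```text
t 24.07 p [0.4249 0.2285 0.1208] r 0.0804 ang 257.4 F [-0.7  1.2  1. ] w 0.0002
[] [(np.float64(181.3), 202, np.float64(0.107)), (np.float64(181.1), 187, np.float64(0.107)), (np.float64(92.1), 93, np.float64(0.106))] -213
shift mm [ 48.9 113.9 -54.2]
rot [ 0.002  0.002 -0.004]
rot [ 3.000e-03 -3.000e-03  3.138e+00]
```

>>> {"method": "jog_arm", "body": {"motion": [[3,-2,-25,0,0,0,-1],[5,0,-54,0,0,0,-1],[30,55,-54,0,0,0,-1],[49,114,-54,0,0,0,-1],[49,114,-48,0,0,0,-1]]}}

```text
t: 24.85
ee_pos: [0.3739, 0.3481, 0.1698]
tcp_rot: [0.001, -0.002, 1.0, 0.003]
wrist_force: [-0.4, -0.6, -0.3]
width: 0.0008
```

```bash
python3 - <<'E'
from h import *
where(); go([.3763,.3425,.12],np.deg2rad(90)); print(inpk(robot.grab_frame("top")))
E
```

```text
t 24.85 p [0.3739 0.3481 0.1698] r 0.08 ang 149.1 F [-0.4 -0.6 -0.3] w 0.0008
shift mm [-2.3 -5.9 49.7]
rot [0.006 0.003 0.005]
rot [-0.005  0.009 -3.137]
[(array([591.3, 152.8]), array([41.2, 51. ]), 88.8, 0.0687, 'pocket', 3, 'off mm', np.float64(26.3)), (array([588.5,  98. ]), array([41.4, 50.6]), 89.7, 0.0686, 'pocket', 2, 'off mm', np.float64(25.3))]
```

>>> {"method": "jog_arm", "body": {"motion": [[-2,-6,30,0.006,0.003,0.005,-1],[-2,-6,46,0.006,0.003,0.005,-1],[-2,-6,50,0.006,0.003,0.005,-1],[-2,-6,50,0.006,0.003,0.005,-1]]}}

```text
t: 25.4
ee_pos: [0.3771, 0.3381, 0.1184]
tcp_rot: [-0.001, 0.002, 1.0, -0.002]
wrist_force: [-0.7, -0.0, 0.6]
width: 0.0008
```

>>> {"method": "jog_arm", "body": {"motion": [[6,-9,0,0,0,0,-1],[10,-25,0,0,0,0,-1],[10,-44,0,0,0,0,-1],[6,-62,0,0,0,0,-1],[-2,-79,0,0,0,0,-1]]}}

```text
t: 26.02
ee_pos: [0.379, 0.262, 0.1204]
tcp_rot: [0.001, 0.001, 1.0, 0.001]
wrist_force: [-2.1, 6.5, 0.5]
width: 0.0003
```

```bash
python3 - <<'E'
from h import *
where(); arc([228,240,250,256],77); print(trayfront(robot.grab_frame("top")))
E
```

```text
t 26.02 p [0.379  0.262  0.1204] r 0.0779 ang 215.3 F [-2.1  6.5  0.5] w 0.0003
228 [-12.0, -12.0, 0.0]
240 [-25.0, -22.0, 0.0]
250 [-37.0, -27.0, 0.0]
256 [-45.0, -30.0, 0.0]
-167
```

>>> {"method": "jog_arm", "body": {"motion": [[-12,-12,0,0,0,0,-1],[-25,-22,0,0,0,0,-1],[-37,-27,0,0,0,0,-1],[-45,-30,0,0,0,0,-1],[-45,-30,0,0,0,0,-1]]}}

```text
t: 26.7
ee_pos: [0.4248, 0.2281, 0.1204]
tcp_rot: [0.001, 0.003, 1.0, -0.001]
wrist_force: [-0.2, 2.2, 0.4]
width: 0.0006
```

>>> {"method": "jog_arm", "body": {"motion": [[3,-2,-25,0,0,0,-1],[5,0,-54,0,0,0,-1],[30,55,-54,0,0,0,-1],[49,114,-54,0,0,0,-1],[49,114,-48,0,0,0,-1]]}}

```text
t: 27.32
ee_pos: [0.374, 0.3477, 0.1692]
tcp_rot: [0.002, -0.002, 1.0, 0.001]
wrist_force: [0.2, -0.9, -0.0]
width: 0.0005
```

```bash
python3 - <<'E'
from h import *
where(); go([.3763,.3425,.12],np.deg2rad(90)); print(spokes(robot.grab_frame("scene")),trayfront(robot.grab_frame("top")))
E
```

```text
t 27.32 p [0.374  0.3477 0.1692] r 0.0797 ang 149.3 F [ 0.2 -0.9 -0. ] w 0.0005
shift mm [-2.2 -5.3 49.2]
rot [0.002 0.003 0.003]
rot [-0.005  0.004 -3.139]
[(np.float64(92.0), 95, np.float64(0.108)), (np.float64(181.9), 131, np.float64(0.093)), (np.float64(181.5), 117, np.float64(0.093))] -133
```

>>> {"method": "jog_arm", "body": {"motion": [[-2,-5,30,0.002,0.003,0.003,-1],[-2,-5,45,0.002,0.003,0.003,-1],[-2,-5,49,0.002,0.003,0.003,-1],[-2,-5,49,0.002,0.003,0.003,-1]]}}

```text
t: 27.92
ee_pos: [0.3779, 0.3365, 0.1187]
tcp_rot: [-0.001, 0.003, 1.0, -0.003]
wrist_force: [-1.0, -0.5, 0.7]
width: 0.0005
```

>>> {"method": "jog_arm", "body": {"motion": [[6,-9,0,0,0,0,-1],[10,-25,0,0,0,0,-1],[10,-40,0,0,0,0,-1],[9,-52,0,0,0,0,-1],[7,-59,0,0,0,0,-1]]}}

```text
t: 28.55
ee_pos: [0.3712, 0.2795, 0.1207]
tcp_rot: [0.001, 0.003, 1.0, -0.0]
wrist_force: [-0.2, 5.6, 0.2]
width: 0.0006
```

```bash
python3 - <<'E'
from h import *
where(); arc([208,212,216,220,224],77); print(spokes(robot.grab_frame("scene")),trayfront(robot.grab_frame("top")))
E
```

```text
t 28.55 p [0.3712 0.2795 0.1207] r 0.0764 ang 201.1 F [-0.2  5.6  0.2] w 0.0006
208 [-3.0, -9.0, 1.0]
212 [-6.0, -13.0, 1.0]
216 [-9.0, -18.0, 1.0]
220 [-12.0, -22.0, 1.0]
224 [-16.0, -26.0, 1.0]
[(np.float64(128.8), 230, np.float64(0.108)), (np.float64(128.9), 233, np.float64(0.108)), (np.float64(220.7), 107, np.float64(0.088))] -99
```

>>> {"method": "jog_arm", "body": {"motion": [[-3,-9,1,0,0,0,-1],[-6,-13,1,0,0,0,-1],[-9,-18,1,0,0,0,-1],[-11,-21,1,0,0,0,-1]]}}

```text
t: 29.15
ee_pos: [0.3816, 0.2572, 0.1195]
tcp_rot: [0.0, 0.003, 1.0, -0.001]
wrist_force: [-1.3, 3.9, 0.6]
width: 0.0008
```

```bash
python3 - <<'E'
from h import *
where(); arc([220,222,224,226],77); print(spokes(robot.grab_frame("scene")))
E
```

```text
t 29.15 p [0.3816 0.2572 0.1195] r 0.0787 ang 219.2 F [-1.3  3.9  0.6] w 0.0008
220 [-2.0, 0.0, -0.0]
222 [-4.0, -2.0, -0.0]
224 [-6.0, -4.0, -0.0]
226 [-7.0, -6.0, -0.0]
[(np.float64(146.4), 231, np.float64(0.106)), (np.float64(146.1), 217, np.float64(0.106)), (np.float64(238.1), 149, np.float64(0.104))]
```

>>> {"method": "jog_arm", "body": {"motion": [[-2,-2,0,0,0,0,-1],[-4,-4,0,0,0,0,-1],[-6,-6,0,0,0,0,-1]]}}

```text
t: 29.58
ee_pos: [0.3846, 0.2538, 0.1193]
tcp_rot: [-0.002, 0.002, 1.0, 0.0]
wrist_force: [-12.8, 15.1, 4.0]
width: 0.0003
```

```bash
python3 - <<'E'
from h import *
where(); print(spokes(robot.grab_frame("scene")))
E
```

```text
t 29.57 p [0.3846 0.2538 0.1193] r 0.0786 ang 222.6 F [-12.8  15.1   4. ] w 0.0003
[(np.float64(148.8), 233, np.float64(0.108)), (np.float64(148.9), 229, np.float64(0.108)), (np.float64(241.0), 138, np.float64(0.107))]
```

The wheel is at the IN stop: force about 20 N and spokes at 149° and 239°. On to the keys.

>>> {"method": "jog_arm", "body": {"motion": [[5,7,0,0,0,0,-1],[5,7,-40,0,0,0,-1],[5,7,-75,0,0,0,-1],[-10,-45,-80,0,0,0,-1],[-20,-100,-80,0,0,0,-1]]}}

```text
t: 30.25
ee_pos: [0.4053, 0.1519, 0.1999]
tcp_rot: [-0.001, 0.002, 1.0, -0.0]
wrist_force: [1.0, -0.8, -0.2]
width: 0.0007
```

```bash
python3 - <<'E'
from h import *
where(); f=robot.grab_frame("top"); print(spokes(f)); go([.430,-.0708,.09],np.deg2rad(90)); save(f,"t4.png")
E
```

```text
t 30.25 p [0.4053 0.1519 0.1999] r 0.1595 ang 256.5 F [ 1.  -0.8 -0.2] w 0.0007
[(np.float64(147.4), 12, np.float64(0.109)), (np.float64(147.4), 12, np.float64(0.109)), (np.float64(147.4), 12, np.float64(0.109))]
shift mm [ -27.5 -213.   110.1]
rot [-0.006 -0.004 -0.012]
rot [-0.007  0.009  3.129]
```

View pics/t4.png

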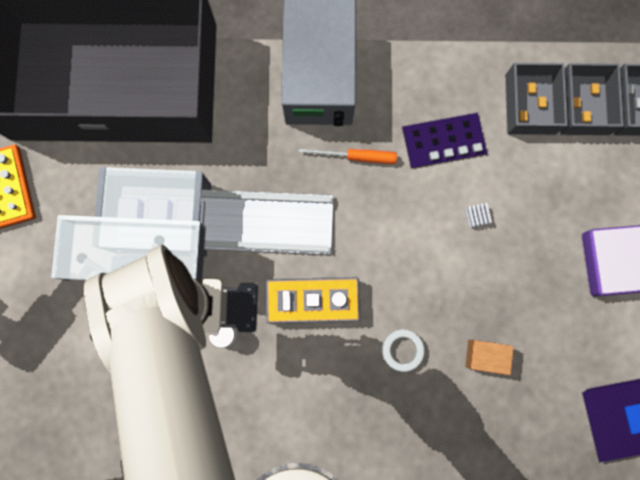

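The top view shows the tray fully in, with modules visible through the roof at (130,207) and (165,207). The keys are unmoved: bar (286,300), square (313,299), round (339,299).

>>> {"method": "jog_arm", "body": {"motion": [[-8,-55,0,0,0,0,-1],[-15,-110,0,0,0,0,-1],[-22,-165,0,0,0,0,-1],[-27,-213,20,0,0,0,-1],[-27,-213,60,0,0,0,-1]]}}

```text
t: 30.92
ee_pos: [0.4308, -0.0759, 0.1407]
tcp_rot: [-0.001, 0.01, 1.0, -0.004]
wrist_force: [0.7, 0.6, -1.0]
width: 0.0005
```

```bash
python3 - <<'E'
from h import *
where(); f=robot.grab_frame("top"); go([.430,-.0708,.07],np.deg2rad(90))
E
```

```text
t 30.93 p [ 0.4308 -0.0759  0.1407] r 0.3831 ang 268.2 F [ 0.7  0.6 -1. ] w 0.0005
shift mm [-4.5  3.  65.3]
rot [-0.007 -0.011 -0.018]
rot [-0.017  0.011  3.124]
```

>>> {"method": "jog_arm", "body": {"motion": [[-4,3,20,-0.007,-0.011,-0.018,-1],[-4,3,45,-0.007,-0.011,-0.018,-1],[-4,3,60,-0.007,-0.011,-0.018,-1],[-4,3,64,-0.007,-0.011,-0.018,-1],[-4,3,64,-0.007,-0.011,-0.018,-1]]}}

```text
t: 31.6
ee_pos: [0.4297, -0.0707, 0.0716]
tcp_rot: [0.0, -0.0, 1.0, 0.0]
wrist_force: [-0.6, 0.1, -0.3]
width: -0.0001
```

```bash
python3 - <<'E'
from h import *
where(); go([.430,-.0708,.054],np.deg2rad(90))
E
```

```text
t 31.6 p [ 0.4297 -0.0707  0.0716] r 0.3779 ang 268.1 F [-0.6  0.1 -0.3] w -0.0001
shift mm [-0.3 -0.1 17.6]
rot [0. 0. 0.]
rot [-0.     0.    -3.141]
```

>>> {"method": "jog_arm", "body": {"motion": [[0,0,8,0,0,0,-1],[0,0,14,0,0,0,-1],[0,0,18,0,0,0,-1],[0,0,19,0,0,0,-1],[0,0,19,0,0,0,-1]]}}

```text
t: 32.22
ee_pos: [0.4305, -0.0707, 0.0539]
tcp_rot: [0.001, -0.0, 1.0, -0.0]
wrist_force: [-3.7, 0.6, 19.0]
width: 0.0004
```

>>> {"method": "jog_arm", "body": {"motion": [[0,0,0,0,0,0,-1],[1,0,-17,0,0,0,-1],[2,20,-20,0,0,0,-1],[2,50,-20,0,0,0,-1],[2,50,-18,0,0,0,-1]]}}

```text
t: 32.85
ee_pos: [0.4284, -0.0187, 0.0719]
tcp_rot: [0.001, -0.002, 1.0, 0.0]
wrist_force: [0.7, -0.6, 0.3]
width: 0.0005
```

```bash
python3 - <<'E'
from h import *
where(); go([.4285,-.021,.054],np.deg2rad(90))
E
```

```text
t 32.85 p [ 0.4284 -0.0187  0.0719] r 0.326 ang 267.5 F [ 0.7 -0.6  0.3] w 0.0005
shift mm [-0.1 -2.3 17.9]
rot [0.001 0.001 0.004]
rot [-2.000e-03  1.000e-03 -3.137e+00]
```

>>> {"method": "jog_arm", "body": {"motion": [[0,-2,8,0,0,0,-1],[0,-2,14,0,0,0,-1],[0,-2,18,0,0,0,-1],[0,-2,19,0,0,0,-1],[0,-2,19,0,0,0,-1]]}}

```text
t: 33.48
ee_pos: [0.4282, -0.0215, 0.0539]
tcp_rot: [0.0, -0.001, 1.0, 0.0]
wrist_force: [-5.6, -0.0, 21.5]
width: 0.0004
```

>>> {"method": "jog_arm", "body": {"motion": [[0,0,0,0,0,0,-1],[1,0,-17,0,0,0,-1],[2,20,-20,0,0,0,-1],[2,49,-20,0,0,0,-1],[2,49,-18,0,0,0,-1]]}}

```text
t: 34.1
ee_pos: [0.4262, 0.029, 0.0717]
tcp_rot: [0.0, -0.003, 1.0, 0.0]
wrist_force: [0.0, -0.1, 0.2]
width: 0.0009
```

```bash
python3 - <<'E'
from h import *
where(); go([.4265,.0288,.054],np.deg2rad(90))
E
```

```text
t 34.1 p [0.4262 0.029  0.0717] r 0.2785 ang 266.6 F [ 0.  -0.1  0.2] w 0.0009
shift mm [-0.3 -0.2 17.7]
rot [0.001 0.001 0.006]
rot [-1.000e-03  1.000e-03 -3.136e+00]
```

>>> {"method": "jog_arm", "body": {"motion": [[0,0,8,0,0,0,-1],[0,0,14,0,0,0,-1],[0,0,18,0,0,0,-1],[0,0,19,0,0,0,-1],[0,0,19,0,0,0,-1]]}}

```text
t: 34.72
ee_pos: [0.426, 0.0282, 0.0538]
tcp_rot: [0.0, -0.002, 1.0, 0.0]
wrist_force: [-6.7, -0.7, 22.7]
width: 0.0
```

>>> {"method": "jog_arm", "body": {"motion": [[0,0,0,0,0,0,-1],[0,0,-40,0,0,0,-1],[0,0,-100,0,0,0,-1],[0,40,-146,0,0,0,-1],[-2,100,-146,0,0,0,-1]]}}

```text
t: 35.35
ee_pos: [0.4309, 0.1278, 0.2037]
tcp_rot: [0.004, 0.001, 1.0, 0.001]
wrist_force: [1.2, -0.4, -0.8]
width: 0.0004
```

```bash
python3 - <<'E'
from h import *
where(); go([.4335,.2294,.20],np.deg2rad(90)); f=robot.grab_frame("top"); print(spokes(f),[ (rect(P),np.median(P[:,2]).round(4)) for P in blobs(cloud(f),.05,.07,(.38,.48),(-.12,.08),20)])
E
```

```text
t 35.35 p [0.4309 0.1278 0.2037] r 0.1796 ang 266.3 F [ 1.2 -0.4 -0.8] w 0.0004
shift mm [ -2.4 101.6   3.9]
rot [ 0.002  0.008 -0.002]
rot [ 1.30e-02 -3.00e-03  3.14e+00]
[(np.float64(150.0), 293, np.float64(0.109)), (np.float64(150.0), 295, np.float64(0.109)), (np.float64(148.4), 192, np.float64(0.109))] [((array([430.7, -69.3]), array([27.4, 35.2]), 37.4), np.float64(0.0597)), ((array([426.2,  28.3]), array([38.1, 36.5]), 0.8), np.float64(0.0582)), ((array([429.9, -20.4]), array([26.8, 30.8]), 10.2), np.float64(0.0602))]
```

All three keys bottomed out, at 19, 21.5 and 22.7 N. Now I'll wind the tray out.

>>> {"method": "jog_arm", "body": {"motion": [[-1,50,0,0,0.008,0,-1],[-2,101,0,0,0.008,0,-1],[-2,101,30,0,0.008,0,-1],[-2,101,70,0,0.008,0,-1],[-2,101,82,0,0.008,0,-1]]}}

```text
t: 36.02
ee_pos: [0.429, 0.2378, 0.1184]
tcp_rot: [-0.003, -0.004, 1.0, 0.002]
wrist_force: [-1.0, 0.7, 1.5]
width: 0.0001
```

```bash
python3 - <<'E'
from h import *
where(); arc([245,230,215,201,187],77)
E
```

```text
t 36.02 p [0.429  0.2378 0.1184] r 0.0705 ang 259.0 F [-1.   0.7  1.5] w 0.0001
245 [19.0, -0.0, -1.0]
230 [36.0, 11.0, -1.0]
215 [49.0, 25.0, -1.0]
201 [58.0, 42.0, -1.0]
187 [62.0, 60.0, -1.0]
```

>>> {"method": "jog_arm", "body": {"motion": [[19,0,-1,0,0,0,-1],[36,11,-1,0,0,0,-1],[49,25,-1,0,0,0,-1],[58,42,-1,0,0,0,-1],[62,60,-1,0,0,0,-1]]}}

```text
t: 36.65
ee_pos: [0.3687, 0.294, 0.1206]
tcp_rot: [-0.002, -0.002, 1.0, 0.0]
wrist_force: [5.3, -9.5, 0.7]
width: 0.0002
```

```bash
python3 - <<'E'
from h import *
where(); arc([173,159,145,131,120],77)
E
```

```text
t 36.65 p [0.3687 0.294  0.1206] r 0.0749 ang 190.0 F [ 5.3 -9.5  0.7] w 0.0002
173 [3.0, 22.0, 1.0]
159 [-2.0, 41.0, 1.0]
145 [-11.0, 57.0, 1.0]
131 [-24.0, 71.0, 1.0]
120 [-36.0, 80.0, 0.0]
```

>>> {"method": "jog_arm", "body": {"motion": [[3,22,1,0,0,0,-1],[-2,41,1,0,0,0,-1],[-11,57,1,0,0,0,-1],[-24,71,1,0,0,0,-1],[-36,80,0,0,0,0,-1]]}}

```text
t: 37.28
ee_pos: [0.403, 0.3714, 0.1195]
tcp_rot: [-0.004, -0.002, 1.0, -0.003]
wrist_force: [-3.7, -4.4, 0.2]
width: 0.0002
```

```bash
python3 - <<'E'
from h import *
where(); arc([112,106,103],77); f=robot.grab_frame("top"); print(spokes(f),trayfront(f),inpk(f))
E
```

```text
t 37.27 p [0.403  0.3714 0.1195] r 0.0755 ang 121.5 F [-3.7 -4.4  0.2] w 0.0002
112 [-11.0, 7.0, -1.0]
106 [-18.0, 10.0, -1.0]
103 [-22.0, 11.0, -1.0]
[(np.float64(195.2), 323, np.float64(0.11)), (np.float64(195.1), 323, np.float64(0.11)), (np.float64(193.4), 198, np.float64(0.11))] -201 [(array([591.8, 163.8]), array([41.1, 50.9]), 88.8, 0.0686, 'pocket', 3, 'off mm', np.float64(37.2)), (array([588.5, 109.3]), array([41.2, 50.1]), 89.5, 0.0687, 'pocket', 3, 'off mm', np.float64(17.7))]
```

>>> {"method": "jog_arm", "body": {"motion": [[-11,7,0,0,0,0,-1],[-18,9,0,0,0,0,-1],[-18,9,0,0,0,0,-1]]}}

```text
t: 37.7
ee_pos: [0.4236, 0.3806, 0.1196]
tcp_rot: [-0.003, -0.001, 1.0, -0.002]
wrist_force: [-0.8, -3.6, -0.7]
width: 0.0003
```

>>> {"method": "jog_arm", "body": {"motion": [[6,2,-20,0,0,0,-1],[10,0,-54,0,0,0,-1],[40,-50,-56,0,0,0,-1],[53,-105,-56,0,0,0,-1],[53,-110,-54,0,0,0,-1]]}}

```text
t: 38.33
ee_pos: [0.3708, 0.2682, 0.1763]
tcp_rot: [-0.002, 0.0, 1.0, -0.002]
wrist_force: [0.3, 0.3, -0.2]
width: 0.0003
```

```bash
python3 - <<'E'
from h import *
where(); f=robot.grab_frame("top"); print(spokes(f),trayfront(f)); f=robot.grab_frame("scene"); print(spokes(f)); arc([206],77)
E
```

```text
t 38.33 p [0.3708 0.2682 0.1763] r 0.0816 ang 208.4 F [ 0.3  0.3 -0.2] w 0.0003
[(np.float64(269.3), 285, np.float64(0.109)), (np.float64(269.4), 283, np.float64(0.109)), (np.float64(90.5), 205, np.float64(0.1))] -213
[(np.float64(180.1), 157, np.float64(0.107)), (np.float64(92.1), 85, np.float64(0.105)), (np.float64(180.4), 168, np.float64(0.107))]
206 [-1.0, 2.0, 56.0]
```

>>> {"method": "jog_arm", "body": {"motion": [[-1,0,35,0,0,0,-1],[-1,0,52,0,0,0,-1],[-1,0,56,0,0,0,-1],[-1,0,56,0,0,0,-1]]}}

```text
t: 38.92
ee_pos: [0.3732, 0.2728, 0.1208]
tcp_rot: [-0.001, -0.001, 1.0, -0.0]
wrist_force: [-0.1, 0.1, 0.1]
width: 0.0006
```

```bash
python3 - <<'E'
from h import *
where(); arc([194,180,166,152,140,128,118,110,105],77)
E
```

```text
t 38.92 p [0.3732 0.2728 0.1208] r 0.0772 ang 206.2 F [-0.1  0.1  0.1] w 0.0006
194 [5.0, 16.0, 1.0]
180 [8.0, 34.0, 1.0]
166 [5.0, 53.0, 1.0]
152 [-1.0, 70.0, 1.0]
140 [-10.0, 84.0, 1.0]
128 [-22.0, 95.0, 1.0]
118 [-33.0, 102.0, 1.0]
110 [-43.0, 106.0, 1.0]
105 [-50.0, 108.0, 1.0]
```

>>> {"method": "jog_arm", "body": {"motion": [[5,16,1,0,0,0,-1],[8,34,1,0,0,0,-1],[5,53,1,0,0,0,-1],[-1,70,1,0,0,0,-1],[-10,84,1,0,0,0,-1]]}}

```text
t: 39.55
ee_pos: [0.3823, 0.3548, 0.1197]
tcp_rot: [-0.002, -0.001, 1.0, -0.003]
wrist_force: [-2.7, -6.1, 0.3]
width: 0.0006
```

```bash
python3 - <<'E'
from h import *
where(); arc([132,124,117,111,106],77); f=robot.grab_frame("top"); print(spokes(f),trayfront(f))
E
```

```text
t 39.55 p [0.3823 0.3548 0.1197] r 0.0769 ang 141.5 F [-2.7 -6.1  0.3] w 0.0006
132 [-9.0, 9.0, -0.0]
124 [-17.0, 16.0, -1.0]
117 [-25.0, 21.0, -1.0]
111 [-33.0, 24.0, -1.0]
106 [-39.0, 26.0, -1.0]
[(np.float64(212.6), 302, np.float64(0.11)), (np.float64(213.1), 274, np.float64(0.11)), (np.float64(212.2), 271, np.float64(0.11))] -263
```

>>> {"method": "jog_arm", "body": {"motion": [[-9,9,0,0,0,0,-1],[-17,16,0,0,0,0,-1],[-25,21,0,0,0,0,-1],[-33,24,0,0,0,0,-1],[-39,26,0,0,0,0,-1]]}}

```text
t: 40.22
ee_pos: [0.4227, 0.3808, 0.1198]
tcp_rot: [-0.002, -0.0, 1.0, -0.003]
wrist_force: [-3.3, -8.7, 2.1]
width: 0.0005
```

```bash
python3 - <<'E'
from h import *
where(); f=robot.grab_frame("top"); print(spokes(f),trayfront(f)); arc([103,101],77)
E
```

```text
t 40.23 p [0.4227 0.3808 0.1198] r 0.0764 ang 105.0 F [-3.3 -8.7  2.1] w 0.0005
[(np.float64(181.7), 329, np.float64(0.109)), (np.float64(269.5), 279, np.float64(0.109)), (np.float64(269.6), 278, np.float64(0.109))] -291
103 [-2.0, 1.0, -0.0]
101 [-4.0, 2.0, -0.0]
```

>>> {"method": "jog_arm", "body": {"motion": [[-4,1,0,0,0,0,-1],[-8,2,0,0,0,0,-1],[-8,2,0,0,0,0,-1]]}}

```text
t: 40.65
ee_pos: [0.4263, 0.3813, 0.1195]
tcp_rot: [-0.006, -0.001, 1.0, -0.006]
wrist_force: [-14.2, -7.7, 7.8]
width: 0.0005
```

>>> {"method": "jog_arm", "body": {"motion": [[14,1,0,0,0,0,-1],[18,3,-40,0,0,0,-1],[18,3,-90,0,0,0,-1],[40,30,-110,0,0,0,-1],[40,60,-110,0,0,0,-1]]}}

```text
t: 41.28
ee_pos: [0.3873, 0.4458, 0.2336]
tcp_rot: [-0.004, -0.001, 1.0, -0.002]
wrist_force: [0.8, 0.9, -0.5]
width: 0.0003
```

```bash
python3 - <<'E'
from h import *
where(); f=robot.grab_frame("top"); print(spokes(f),trayfront(f),inpk(f)); save(f,"t5.png"); f=robot.grab_frame("scene"); print(spokes(f),inpk(f))
E
```

```text
t 41.27 p [0.3873 0.4458 0.2336] r 0.1494 ang 111.7 F [ 0.8  0.9 -0.5] w 0.0003
[(np.float64(267.7), 310, np.float64(0.109)), (np.float64(179.2), 330, np.float64(0.109)), (np.float64(179.3), 317, np.float64(0.109))] -293 [(array([588.4, 129.7]), array([40.7, 50.6]), 88.4, 0.0687, 'pocket', 3, 'off mm', np.float64(3.2)), (array([589.2,  72.2]), array([41. , 50.9]), 89.2, 0.0685, 'pocket', 2, 'off mm', np.float64(3.9)), (array([585.5,  17.7]), array([49.8, 40.8]), 0.4, 0.0687, 'pocket', 1, 'off mm', np.float64(2.3))]
[(np.float64(178.6), 200, np.float64(0.11)), (np.float64(178.7), 202, np.float64(0.11)), (np.float64(91.1), 42, np.float64(0.104))] [(array([588.3,  43.3]), array([99.8, 51.4]), 87.5, 0.0667, 'pocket', 1, 'off mm', np.float64(24.6)), (array([589.4, 127.6]), array([51.8, 43.6]), 0.3, 0.0669, 'pocket', 3, 'off mm', np.float64(2.6))]
```

View pics/t5.png

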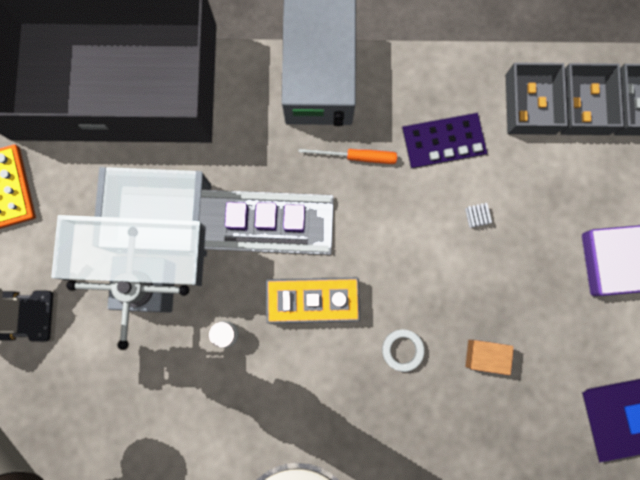

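The top view shows all three modules in the wound-out tray at (236,216), (265,216) and (294,217). The wheel is square at its stop, hub (126,291). The keys are up and the bystanders haven't moved. The arm is clear at (25,315).

```bash
python3 - <<'E'
from h import *
print(robot.job_done())
E
```

```text
the job is handed in; nothing more can be done
None
```

I finished the whole sequence and handed the job in at about 41 s of the 210 s allowed; no verdict is reported.

- **Winding out and loading:** I wound the tray out to its stop and set all three modules in their pockets. One module had been knocked about 36 mm aside; I found its new position and picked it up from there.
- **Winding in and test:** I wound the tray in to its stop, confirmed by about 20 N of push-back. I then pressed round, square and bar in that order, bottoming each out at 19 to 23 N. The wheel still read fully in afterwards.
- **Winding out again:** I wound the tray out to the stop once more and backed the arm clear.

**Last checks:**
- The module tops were at 0.0685 m, meaning seated. Their centres were 2 to 4 mm from the pocket centres, against a 12 mm limit.
- The spokes read 179°, within about 1° of the tray-out stop.
- The keys were up and the bystanders looked unmoved. I judged both from the final picture rather than measuring them.
- The wrist force was near zero.

The one disagreement was in the scene camera: it merged modules 1 and 2 into one shape. The top camera separated all three.

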